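# Square a camera plate to the fence and hold it there

## Robot

A 6-joint arm with a two-finger parallel gripper is mounted at the origin on the work surface; the furniture and walls round the work are solid. World frame = base frame: x ahead of the robot, y to its left, z up, the work surface at z = 0. Lengths are in m, angles in rad, forces in N, time in s.
With the tool pointing down it reaches from about 0.25 to 0.725 m from the base axis. Payload 4 kg.
Tool frame: the origin (TCP) lies where the fingers leave the gripper's body, on its centre line; the fingertips stand 73 mm ahead of it and the grasp point (between the pads) lies 54 mm ahead of it (bot.tip_reach is the z of the fingertips in the tool frame, in m); z points along the fingers, x is the direction in which the jaws open and shut, and the axes are right-handed (so a half turn about z gives the same grasp; the last joint's range is limited). The gripper opens to 85 mm and grips with 20 to 120 N. Pads are 22 mm wide; open, the fingers measure 114 mm over their backs; the gripper's body (76 mm by 85 mm) begins 54 mm behind the grasp point. The pads swing forward as they close: fully open they stand 13 mm farther back than shut.
Start: joints at [-1.208, 0.241, 0.005, 1.335, 0, 1.571], TCP at [0.177, -0.467, 0.304] pointing down, gripper open.
Joint ranges: [-2.72, 2.72], [-1.05, 1.87], [-1.09, 1.28], [-1.99, 2.15], [-1.42, 1.44], [-3.14, 3.14]. Speed limits (rad/s): [2.79, 2.79, 3.14, 3.14, 3.14, 3.14].

## Interface

Orientations are given as a unit quaternion [x, y, z, w].
In Python, from workcell import bot, vision, job_done gives the robot as it stands.
- The arm moves only by the tool drive_tool, never from a script. Its argument "steps" is one flat list of numbers, 7 for each row, row after row: the shift along the tool's x, y, z in m, then the turn, a rotation vector about the tool's x, y, z in degrees, then the closure, from -1 (fully open) to 1 (shut). A call has 1 to 8 rows; each row shifts and turns the commanded pose from where the row before left it, along the tool's axes as they then stand; what a row does not reach is not made up. A row lasts 1/12 s, in which the tool goes at most 41.7 mm and 7.16 degrees, less where a joint would pass 70% of its speed; a pose out of reach is approached as far as the arm can. A call is refused whole if a number of a shift passes 0.0417 or a number of a turn 7.16, either way. A call with a gripper value outside its range is refused whole. The fingers move at their own pace and stop on an object; the grip force is fixed at half the most. Time passes only in rows, so rows that do not move let the fingers close. It gives the time, the measured TCP pose, the force and the opening at its end, in the units of the state.
- bot.get_obs(): the state, without advancing time (a new reading comes with each control period).
- vision.camera(name): name is "scene" or "side" or "wrist"; returns (picture, depth): 400x640x3 uint8, red, green, blue; 400x640 float32, m along the optical axis (not along the pixel's ray), 0 where there is no reading.
- vision.camera_model(name): a dict with "mtx" (3x3 intrinsics, pixels), "rvec" (rotation vector, rad) and "tvec" (3), from world to camera coordinates, as OpenCV has them. Camera axes: x right, y down, z forward; pixel columns grow to the right and rows downward; lengths in m; the calibration is good to about 2 mm. A picture is of the moment at which its call begins: read the wrist's pose just before it. camera_model takes no time and is no camera call; for the wrist camera it gives the pose at the moment of the call.
- job_done(): hands the job in, once; it reports no verdict.
The state is a dict: "clock": time; "joint_pos": joint angles; "joint_vel": joint speeds; "tau": joint torques, N m; "eef_pos": TCP position; "tool_rot": TCP orientation; "ft_force": force on the tool from outside, world axes, zero at the start; "ft_torque": the same for the moment, N m; "grip_width": finger opening in m.
Only numpy, scipy, OpenCV 4.12 (cv2) and the standard library are available. Lean on these libraries where they do the work, as an engineer would, in place of code of your own. Each camera call takes 0.05 s, during which the arm holds its last target.

## Task

Lower the eye of the blue camera plate over the stud of the squaring board so that the plate lies flat on the board, its long end pointing away from the aluminium fence, and let go of it. Then take the steel square by its wooden grip, set it on the board in the corner between the fence and the plate's left edge (left as seen when facing the fence), and press it into that corner until one leg is flush against the fence and the other flush along the plate, turning the plate true. Finish while still gripping the square and pressing it against both; do not let go, and leave the tape roll, the small pot and the salad tub where they are.

Things in the scene. Friction and masses are not known exactly. Their poses are not given: they have to be found in the camera images.
- board: Fixed plywood squaring board, 170 (along its x) by 190 (along its y), 10 thick, lying on the table; origin at the centre of its underside, z up. Its x axis points at the fence, a straight bar along its y on the far side, whose inner face is the plane x = 65 of this frame. 'Left, facing the fence' is its +y.
- fence: Fixed aluminium bar on the board, 16 thick, 182 long (along y), 22 high, top 32 above the table. Its origin lies on the board's top in the middle of the inner face (the plane x = 0 of this frame, looking to -x); axes as the board's. It spans y = -91 to 91.
- stud (a point): Foot of the fixed upright steel stud on the board's top (10 above the table), at x = 25, y = -35 in the board's frame, so 40 from the fence's inner face. The stud is 10 in diameter, 30 high above the board, its top 4 tapered.
- plate: Loose blue camera plate, 115 (its x) by 40 (its y) by 10 thick, about 150 g, lying flat on the table; origin under its centre, z up. A round through eye 16 in diameter lies at x = +39.5, y = 0; a black clamp block, 22 long (x) by 18 wide (y) by 26 high, stands on it at x = -4, up to 36 above the underside.
- plate_grip (a point): Centre of the plate's black clamp block, where to grip it: 23 above the plate's underside, at x = -4, y = 0 of the plate; axes as the plate's. It can be pinched across x (22) or y (18).
- plate_eye (a point): Centre of the plate's eye at its underside (43.5 ahead of the block's centre along the plate's +x, 23 below it). The eye has 3 play all round on the stud, about which the plate can turn freely.
- square: Loose steel assembly square, about 300 g, lying flat, z up; origin under the middle of its wooden grip. The outer corner lies at x = +38, y = -38. From it one leg runs 100 along its -x, the other 100 along its +y; each is 22 wide and 14 high. The outer faces to be set flush are the plane x = +38 (goes to the fence) and the plane y = -38 (goes to the plate). A web 10 high fills the inner corner round the grip. Placed right, its axes are parallel to the board's.
- square_grip (a point): Middle of the upright wooden grip of the square, 30 above its underside, straight above the origin; axes as the square's. The grip is 28 long (x), 20 wide (y), and stands from 10 to 44 above the underside. It can be pinched across x or y.
- square_corner (a point): The square's outer corner at half the height of its legs, 7 above the underside; axes as the square's. Contacts are unyielding, with friction of about 0.8 to 1.2, so a face pressed against one part resists sliding along it: 5 to 15 N of push each way is suitable.
- tool_box: Fixed dark steel tool box (obstacle, shut), 189 along its x by 334 along its y, 165 high with its handle; origin under its centre. It stands between where the loose parts lie and the board: carry parts over it or round its front corner.
- tape_gaffer: Bystander: roll of black tape, 62 across, 19 high, lying flat; origin under its centre.
- small_pot: Bystander: small grey-white pot, 67 across, 55 high; origin under its centre.
- deli_tub: Bystander: clear salad tub, 84 by 116, 51 high; origin under its centre.

How it is judged:
On the way:
1. the plate's eye is over the stud, the plate lies flat on the board with its long end away from the fence, and it is let go (horizontal distance between plate_eye and stud below 0.006 m and z of plate_eye in the frame of board below 0.014 m and x of plate_grip in the frame of board below 0.01 m and contact force between the fingers and plate below 0.1 N), for 0.2 s.
At the end, for the whole second after the job is handed in: Plate flat with its eye on the stud (6 mm), square to the fence within 2 degrees; the square in the corner left of it, flat (within 5 mm of the board), parallel within 2 degrees, corner within 3 mm of the fence, at rest, gripped, pressed with over 1 N on both fence and plate (horizontal distance between plate_eye and stud below 0.006 m and z of plate_eye in the frame of board below 0.014 m and x of plate_grip in the frame of board below 0 m and angle between the x axis of each of plate_grip, square_grip and the x axis of board, either way round below 0.035 rad and angle between the z axis of square_grip and the z axis of board, either way round below 0.06 rad and x of square_corner in the frame of board above 0.062 m and z of square_corner in the frame of board below 0.022 m and x of square_grip in the frame of board below 0.04 m and y of square_grip in the frame of board above 0 m and contact force between square and fence above 1 N and contact force between square and plate above 1 N and contact force between the fingers and square above 1 N and linear speed of square below 0.02 m/s); the arm keeps its last pose, push and grip.
It fails at once if the tape roll is shifted by more than 3 cm (distance of tape_gaffer from where it was at the start of the episode above 0.03 m).
It fails at once if the small pot is shifted by more than 3 cm (distance of small_pot from where it was at the start of the episode above 0.03 m).
It fails at once if the salad tub is shifted by more than 3 cm (distance of deli_tub from where it was at the start of the episode above 0.03 m).
It also fails if it takes over 72 s, if anything falls off the work surface, if the arm or the gripper's body presses on something with over 40 N, if the wrist force passes 120 N, or if a joint passes its speed limit or range.

## Working session

There is one attempt and no reset: what is moved stays moved. The work goes in short steps, Python scripts to look and compute and a tool call to move; the robot and the scene stay as the last step left them, time stands still between calls to the robot, and variables do not carry over. Pictures are saved under pics/ and viewed, and the job is handed in when it is done.

Besides the shell and the picture viewer there is one more tool, called after "Request:" as a command line: name --argument value ..., lists and objects as JSON in quotes. drive_tool: Moves the arm, as the interface text tells. Its arguments: {"type":"object","properties":{"steps":{"type":"array"}},"required":["steps"]}

```bash
ls; mkdir -p pics; python3 - <<'E'
from workcell import bot, vision
import cv2
print(bot.get_obs())
for n in ["scene","side","wrist"]:
    m=vision.camera_model(n); print(n,m)
    p,d=vision.camera(n)
    cv2.imwrite(f"pics/{n}0.png",p[:,:,::-1])
    import numpy as np; np.save(f"pics/{n}0.npy",d)
E
```

```text
pics
{'clock': 0.0, 'joint_pos': array([-1.20799392e+00,  2.41377080e-01,  3.73605875e-03,  1.33524307e+00,
        1.44385576e-05,  1.57081015e+00]), 'joint_vel': array([ 2.95598401e-04, -3.83552031e-04, -7.85237319e-04,  5.47677600e-04,
       -7.85951198e-05, -7.64548625e-04]), 'tau': array([ 8.84389174e-04, -3.72318435e+01,  2.52407616e+01,  1.71011867e-02,
        1.83558959e-04,  2.87619528e-07]), 'eef_pos': array([ 0.17727626, -0.46699167,  0.30303528]), 'tool_rot': array([ 8.23067795e-01, -5.67942175e-01, -8.55093453e-04, -5.98794499e-04]), 'ft_force': array([-0.53458426, -0.12635585,  0.21613167]), 'ft_torque': array([-0.03960126, -0.07259283,  0.02294965]), 'grip_width': 0.0858271736811351}
scene {'mtx': array([[509.87423891,   0.        , 320.27690959],
       [  0.        , 509.87423891, 208.18964536],
       [  0.        ,   0.        ,   1.        ]]), 'rvec': array([ 1.0874479 , -2.35828505,  1.05178309]), 'tvec': array([0.35518679, 0.28885848, 0.9930936 ])}
side {'mtx': array([[396.57374151,   0.        , 316.2520333 ],
       [  0.        , 396.57374151, 198.1284762 ],
       [  0.        ,   0.        ,   1.        ]]), 'rvec': array([ 2.0718941 ,  1.76907705, -0.47224537]), 'tvec': array([-0.08893031, -0.40999004,  1.48708196])}
wrist {'mtx': array([[322.54119163,   0.        , 318.96419474],
       [  0.        , 322.54119163, 205.66719354],
       [  0.        ,   0.        ,   1.        ]]), 'rvec': array([-2.3893082 ,  1.65097206,  0.23370379]), 'tvec': array([-0.49853302, -0.03465772,  0.37831442])}
```

View pics/scene0.png

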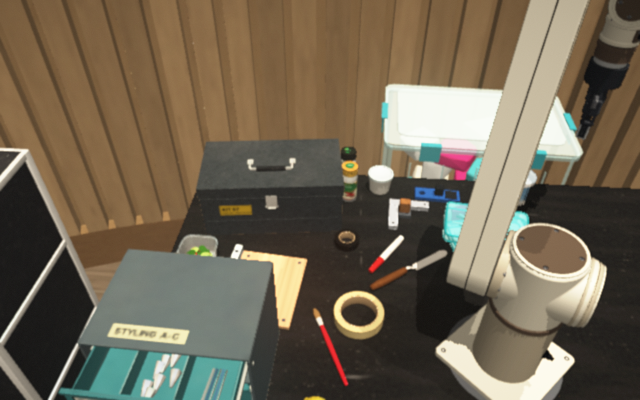

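View pics/side0.png

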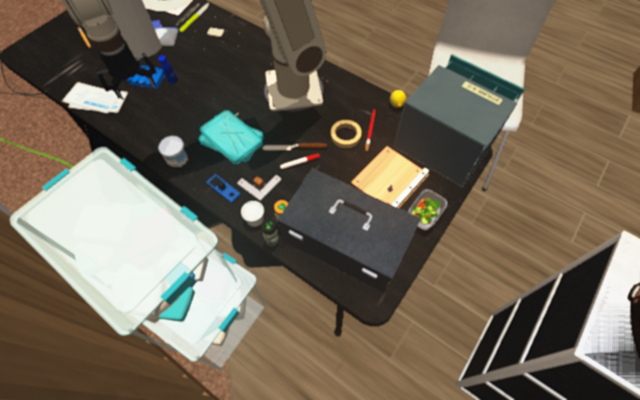

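View pics/wrist0.png

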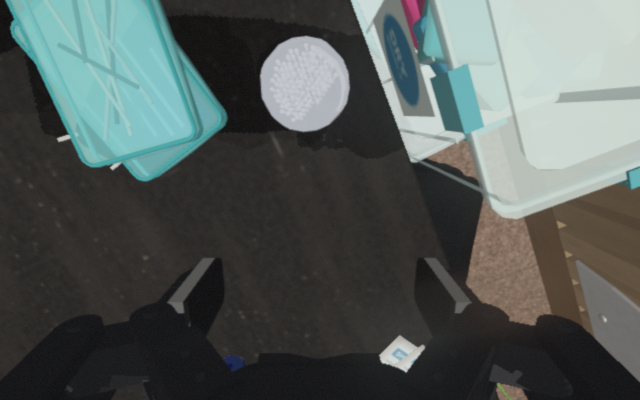

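```bash
cat > h.py <<'E'
import numpy as np, cv2
from scipy.spatial.transform import Rotation as R
def ray(m,u,v):
    uv=cv2.undistortPoints(np.array([[[u,v]]],float),m['mtx'],None)[0,0]
    Rm=cv2.Rodrigues(np.array(m['rvec'],float))[0]; t=np.array(m['tvec'])
    return -Rm.T@t, Rm.T@np.array([uv[0],uv[1],1.])
def onz(m,u,v,z):
    o,d=ray(m,u,v); return o+d*(z-o[2])/d[2]
def proj(m,p):
    return cv2.projectPoints(np.array(p,float).reshape(-1,1,3),np.array(m['rvec'],float),np.array(m['tvec'],float),m['mtx'],None)[0][:,0]
def crop(img,x0,y0,x1,y1,k,fn):
    cv2.imwrite(fn,cv2.resize(img[y0:y1,x0:x1],None,fx=k,fy=k,interpolation=cv2.INTER_CUBIC))
E
python3 - <<'E'
from h import *
s=cv2.imread('pics/side0.png'); c=cv2.imread('pics/scene0.png')
crop(s,195,135,325,235,6,'pics/side0a.png'); crop(s,340,135,450,235,6,'pics/side0b.png')
crop(c,170,170,330,290,5,'pics/scene0b.png'); 
E
```

```text
(no output)
```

View pics/side0a.png

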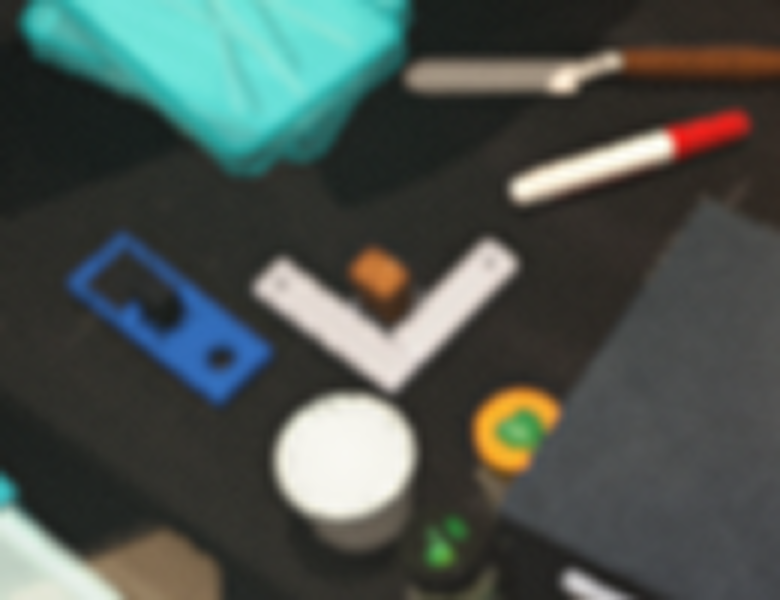

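View pics/side0b.png

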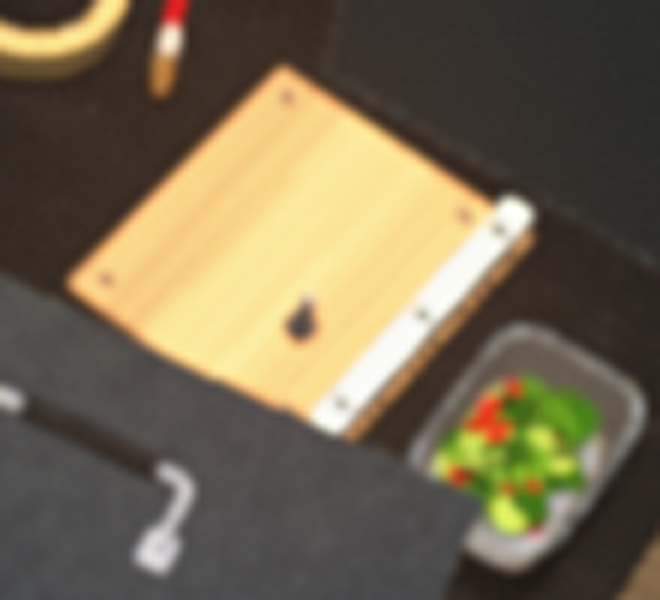

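View pics/scene0b.png

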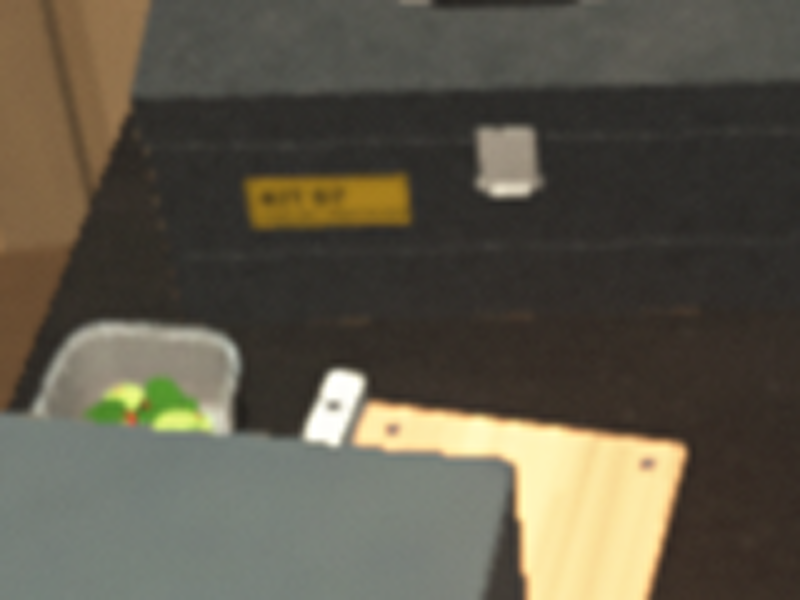

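```bash
python3 - <<'E'
from h import *
from workcell import vision
m=vision.camera_model('side'); mc=vision.camera_model('scene')
a=lambda x,y:(195+(x-.0)/6-.4,135+y/6-.4)
b=lambda x,y:(340+x/6-.4,135+y/6-.4)
P=lambda n,f,x,y,z:print(n,onz(m,*f(x,y),z).round(4))
P('platecornerA',a,122,233,.01);P('B',a,67,284,.01);P('C',a,220,405,.01);P('D',a,273,352,.01);P('eye',a,222,356,.01)
P('sqcorner',a,392,392,.014);P('legend1 tip',a,252,285,.014);P('leg1 inner',a,280,257,.014);P('leg2in',a,488,237,.014);P('leg2out',a,520,264,.014);P('grip',a,380,268,.044)
P('boardA',b,283,65,.01);P('boardB',b,68,283,.01);P('stud top',b,303,303,.04);P('studfoot',b,298,330,.01)
P('fence screw1',b,498,230,.032);P('f2',b,422,314,.032);P('f3',b,341,402,.032);P('fence inner end',b,500,197,.032)
c=lambda x,y:(170+x/5-.4,170+y/5-.4)
Q=lambda n,x,y,z:print(n,onz(mc,*c(x,y),z).round(4))
Q('bl',686,442,.01);Q('fs',334,405,.032)
d=lambda x,y,z:print(onz(mc,x,y,z).round(4))
print('tape');d(346,236,.019);print('pot');d(380,171,.055)
P('pot',a,345,455,.055)
print('box');d(346,192,.135)
P('boxc',a,705,200,.14)
import numpy as np
E
```

```text
platecornerA [ 0.3392 -0.2976  0.01  ]
B [ 0.3672 -0.3279  0.01  ]
C [ 0.4549 -0.2502  0.01  ]
D [ 0.4273 -0.2208  0.01  ]
eye [ 0.4254 -0.2476  0.01  ]
sqcorner [ 0.4638 -0.1603  0.014 ]
legend1 tip [ 0.3865 -0.2289  0.014 ]
leg1 inner [ 0.3712 -0.2129  0.014 ]
leg2in [ 0.3765 -0.1008  0.014 ]
leg2out [ 0.3964 -0.0856  0.014 ]
grip [ 0.4061 -0.1576  0.044 ]
boardA [0.32   0.2819 0.01  ]
boardB [0.4418 0.1342 0.01  ]
stud top [0.491  0.2462 0.04  ]
studfoot [0.4899 0.2484 0.01  ]
fence screw1 [0.4591 0.3612 0.032 ]
f2 [0.5029 0.3078 0.032 ]
f3 [0.5468 0.2533 0.032 ]
fence inner end [0.4391 0.3682 0.032 ]
bl [0.44   0.1317 0.01  ]
fs [0.5453 0.2515 0.032 ]
tape
[0.4276 0.0212 0.019 ]
pot
[ 0.5211 -0.1848  0.055 ]
pot [ 0.5191 -0.1828  0.055 ]
box
[0.4484 0.0078 0.135 ]
boxc [0.4546 0.0088 0.14  ]
```

```bash
python3 - <<'E'
from h import *
from workcell import vision
m=vision.camera_model('side'); d=np.load('pics/side0.npy')
def cloud(m,d):
    v,u=np.mgrid[0:400,0:640]; K=m['mtx']
    pc=np.stack([(u-K[0,2])/K[0,0]*d,(v-K[1,2])/K[1,1]*d,d],-1)
    Rm=cv2.Rodrigues(np.array(m['rvec']))[0]
    return (pc-np.array(m['tvec']))@Rm
W=cloud(m,d)
for n,uv in dict(tabl=(300,160),boxtop=(330,230),boxtop2=(380,250),handle=(352,210),board=(380,170),fence=(410,187),sq=(258,180),pot=(252,211),drawerunit=(460,120),tub=(428,208), arm=(300,40)).items():
    print(n,W[uv[1],uv[0]].round(4), onz(m,*uv,0.).round(3))
ok=(d>0)&(W[...,2]>.10)&(W[...,2]<.15)&(W[...,0]>.35)&(W[...,0]<.9)&(W[...,1]>-.02)&(W[...,1]<.5)
p=W[ok]; print(len(p), np.percentile(p[:,2],[1,10,50,90,99]))
q=p[(p[:,2]>np.percentile(p[:,2],50)-.006)]
r=cv2.minAreaRect(q[:,:2].astype(np.float32)); print(r, cv2.boxPoints(r))
# drawer unit
ok=(d>0)&(W[...,2]>.15)&(W[...,2]<.6)&(W[...,0]>-.1)&(W[...,0]<.6)&(W[...,1]>.2)&(W[...,1]<.9)
p=W[ok];print(len(p),p.min(0),p.max(0),np.percentile(p[:,2],[5,50,95]))
r=cv2.minAreaRect(p[:,:2].astype(np.float32)); print(r, cv2.boxPoints(r))
E
```

```text
tabl [ 0.3345 -0.0163  0.0143] [ 0.325 -0.016  0.   ]
boxtop [0.6607 0.0255 0.1495] [0.594 0.04  0.   ]
boxtop2 [0.7364 0.1415 0.1507] [0.681 0.174 0.   ]
handle [0.6119 0.094  0.1494] [0.538 0.119 0.   ]
board [0.4148 0.2356 0.0131] [0.407 0.239 0.   ]
fence [0.5044 0.3072 0.0342] [0.486 0.319 0.   ]
sq [ 0.4101 -0.1574  0.046 ] [ 0.381 -0.161  0.   ]
pot [ 0.5208 -0.1832  0.0547] [ 0.491 -0.189  0.   ]
drawerunit [0.4166 0.4386 0.2231] [0.246 0.567 0.   ]
tub [0.5801 0.3445 0.0248] [0.568 0.354 0.   ]
arm [0.1345 0.0256 0.3237] [-0.262  0.064  0.   ]
5090 [0.10188412 0.12058054 0.14812734 0.14967191 0.14996157]
((0.5372527241706848, 0.1899048089981079), (0.3579932451248169, 0.5017334818840027), 42.109371185302734) [[ 0.236243    0.25598854]
 [ 0.5726794  -0.11623055]
 [ 0.83826244  0.12382108]
 [ 0.50182605  0.49604017]]
7475 [0.14701046 0.30242631 0.15004276] [0.51645174 0.67269691 0.22878886] [0.167243   0.22083324 0.22470038]
((0.32961004972457886, 0.490156352519989), (0.2634661793708801, 0.27702784538269043), 42.858909606933594) [[0.1388291  0.50208706]
 [0.32726216 0.29901713]
 [0.520391   0.47822565]
 [0.33195794 0.6812956 ]]
```

```bash
python3 - <<'E'
from h import *
s=cv2.imread('pics/side0.png')
crop(s,270,155,430,285,5,'pics/side0c.png')
E
```

```text
(no output)
```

View pics/side0c.png

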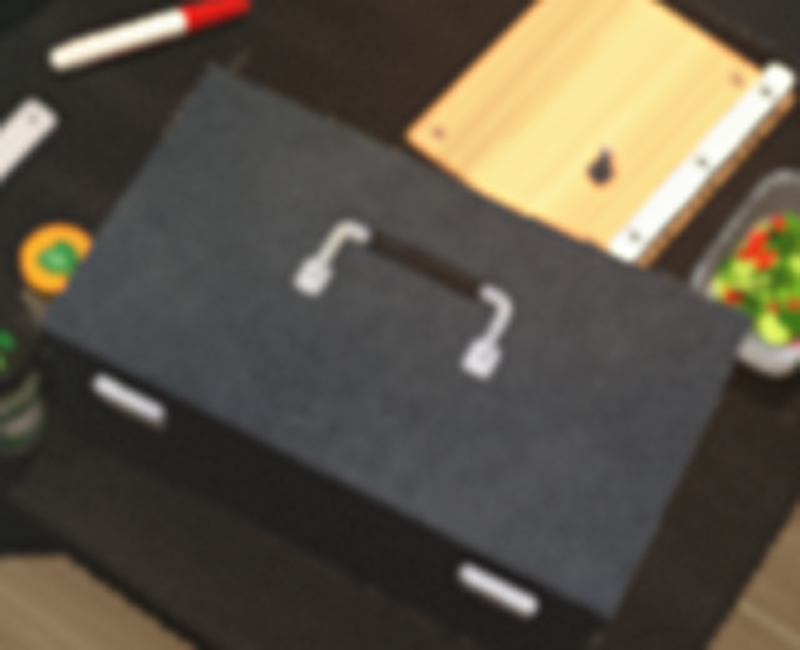

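```bash
python3 - <<'E'
from h import *
from workcell import vision
m=vision.camera_model('side'); mc=vision.camera_model('scene')
ps=[]
for x,y in [(212,65),(45,325),(610,615),(750,318)]:
    p=onz(m,270+x/5-.4,155+y/5-.4,.148);ps.append(p[:2]);print(p.round(4))
O=np.array([.4464,.2619]);a=np.radians(39.1);X=np.array([np.cos(a),np.sin(a)]);Y=np.array([-X[1],X[0]])
for p in ps: print(((p-O)@X).round(3),((p-O)@Y).round(3))
for p in [(.4276,.0212),(.52,-.1835),(.327,.299),(.52,.478)]:
    p=np.array(p);print(((p-O)@X).round(3),((p-O)@Y).round(3))
print(np.linalg.norm(ps[0]-ps[1]),np.linalg.norm(ps[1]-ps[2]),np.linalg.norm(ps[2]-ps[3]),np.linalg.norm(ps[3]-ps[0]))
E
```

```text
[0.4587 0.0081 0.148 ]
[ 0.6083 -0.1045  0.148 ]
[0.8107 0.1535 0.148 ]
[0.664  0.2667 0.148 ]
-0.151 -0.205
-0.105 -0.386
0.214 -0.314
0.172 -0.134
-0.166 -0.175
-0.224 -0.392
-0.069 0.104
0.193 0.121
0.18724745937462386 0.32789731176493814 0.1852872442716537 0.3302197807562914
```

Request:
drive_tool --steps '[-0.0126,-0.0338,0.002,0,0,-7,-1,-0.0126,-0.0338,0.002,0,0,0,-1,-0.0126,-0.0338,0.002,0,0,0,-1]'

```text
clock: 0.4
eef_pos: [0.2529, -0.3892, 0.2973]
tool_rot: [0.856, -0.518, -0.0, -0.0]
ft_force: [1.1, -0.2, 1.0]
grip_width: 0.0853
```

```bash
cat >> h.py <<'E'
def pose():
    from workcell import bot
    o=bot.get_obs(); q=R.from_quat(o['tool_rot']); return o,np.array(o['eef_pos']),q
def xang():
    o,p,q=pose(); x=q.as_matrix()[:,0]; return np.degrees(np.arctan2(x[1],x[0]))
def togo(tx,ty,tz,ang=None):
    o,p,q=pose(); M=q.as_matrix(); d=M.T@(np.array([tx,ty,tz])-p)
    print('clock',round(o['clock'],2),'pos',p.round(4),'xang',xang().round(2),'tilt z',M[:,2].round(4),'j',o['joint_pos'].round(3),'F',np.round(o['ft_force'],1))
    print('tool shift mm',(d*1000).round(1))
    if ang is not None:
        # keep upright: target rotation
        a=np.radians(ang); T=np.array([[np.cos(a),np.sin(a),0],[np.sin(a),-np.cos(a),0],[0,0,-1]])
        rv=np.degrees(R.from_matrix(M.T@T).as_rotvec()); print('tool turn deg',rv.round(2))
E
python3 - <<'E'
from h import *
togo(.394,-.2767,.28,41)
E
```

```text
clock 0.4 pos [ 0.2529 -0.3892  0.2973] xang -62.33 tilt z [-2.e-04  7.e-04 -1.e+00] j [-0.995  0.173 -0.097  1.301  0.     1.664] F [ 1.1 -0.2  1. ]
tool shift mm [ -34.1 -177.2   17.4]
tool turn deg [-5.0000e-02  2.0000e-02 -1.0333e+02]
```

Request:
drive_tool --steps '[-0.007,-0.035,0.003,0,0,0,-1,-0.007,-0.035,0.003,0,0,0,-1,-0.007,-0.035,0.003,0,0,0,-1,-0.007,-0.035,0.003,0,0,0,-1,-0.007,-0.035,0.003,0,0,-7,-1,0,0,0,0,0,-7,-1,0,0,0,0,0,-7,-1,0,0,0,0,0,-7,-1]'

```text
clock: 1.07
eef_pos: [0.3917, -0.2763, 0.2824]
tool_rot: [0.957, -0.29, -0.001, -0.0]
ft_force: [-0.3, 0.1, -0.9]
grip_width: 0.0851
```

Request:
drive_tool --steps '[0,0,0,0,0,-7,-1,0,0,0,0,0,-7,-1,0,0,0,0,0,-7,-1,0,0,0,0,0,-7,-1,0,0,0,0,0,-7,-1,0,0,0,0,0,-7,-1,0,0,0,0,0,-7,-1,0,0,0,0,0,-7,-1]'

```text
clock: 1.73
eef_pos: [0.3909, -0.2772, 0.2825]
tool_rot: [0.981, 0.192, -0.0, -0.0]
ft_force: [0.4, 0.2, 0.2]
grip_width: 0.085
```

Request:
drive_tool --steps '[0,0,0,0,0,-7,-1,0,0,0,0,0,-7,-1,0,0,0,0,0,-5.5,-1,0,0,0,0,0,0,-1,0,0,0,0,0,0,-1]'

```text
clock: 2.15
eef_pos: [0.391, -0.2772, 0.2827]
tool_rot: [0.936, 0.351, -0.0, -0.0]
ft_force: [0.3, 0.4, -0.1]
grip_width: 0.0854
```

```bash
python3 - <<'E'
from h import *
from workcell import vision
togo(.394,-.2767,.28,41)
m=vision.camera_model('wrist'); p,d=vision.camera('wrist')
np.savez('pics/w1.npz',**m,d=d); cv2.imwrite('pics/w1.png',p[:,:,::-1])
E
```

```text
clock 2.15 pos [ 0.391  -0.2772  0.2827] xang 41.14 tilt z [-5.e-04  4.e-04 -1.e+00] j [-0.617  0.211 -0.089  1.271  0.     0.236] F [ 0.3  0.4 -0.1]
tool shift mm [2.6 1.6 2.7]
tool turn deg [-0.03  0.01  0.14]
```

View pics/w1.png

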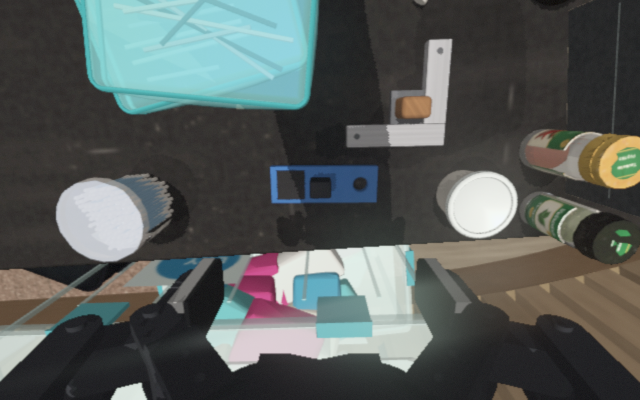

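```bash
python3 - <<'E'
from h import *
s=cv2.imread('pics/w1.png')
crop(s,262,160,388,210,6,'pics/w1a.png');crop(s,340,30,460,150,5,'pics/w1b.png')
E
```

```text
(no output)
```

View pics/w1a.png

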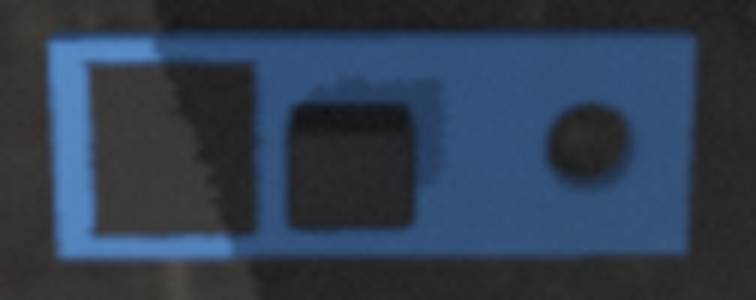

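View pics/w1b.png

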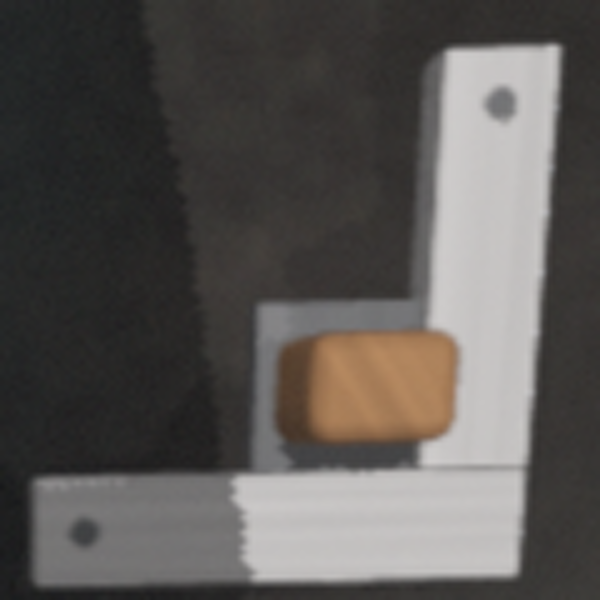

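```bash
python3 - <<'E'
from h import *
m=np.load('pics/w1.npz')
o,d=ray(m,320,200);print('cam',o.round(3),d.round(3))
a=lambda x,y,z:onz(m,262+x/6-.42,160+y/6-.42,z)
b=lambda x,y,z:onz(m,340+x/5-.4,30+y/5-.4,z)
c=np.array([a(x,y,.01)[:2] for x,y in [(48,37),(697,33),(690,253),(57,260)]])
ce=c.mean(0);print('plate c',ce.round(4),np.linalg.norm(np.roll(c,-1,0)-c,axis=1).round(4))
ang=lambda v:np.degrees(np.arctan2(v[1],v[0])).round(2)
print(ang(c[1]-c[0]),ang(c[2]-c[3]),ang(c[0]-c[3]),ang(c[1]-c[2]))
t=np.radians(ang(c[1]+c[2]-c[0]-c[3]));X=np.array([np.cos(t),np.sin(t)])
print('block',(ce-.004*X).round(4),'eye',(ce+.0395*X).round(4),a(590,140,.005).round(4)[:2])
tp=[a(x,y,.036)[:2] for x,y in [(290,133),(412,133),(412,228),(290,228)]];print('blocktop',np.mean(tp,0).round(4))
s=np.array([b(x,y,.014)[:2] for x,y in [(520,577),(562,46),(33,585)]])
print('sq corner',s.round(4),np.linalg.norm(s[1:]-s[0],axis=1).round(4),ang(s[1]-s[0])-90,ang(s[0]-s[2]))
t=np.radians((ang(s[1]-s[0])-90+ang(s[0]-s[2]))/2);X=np.array([np.cos(t),np.sin(t)]);Y=np.array([-X[1],X[0]])
print('grip',(s[0]-.038*X+.038*Y).round(4), b(385,386,.044).round(4)[:2],np.degrees(t))
E
```

```text
cam [ 0.345 -0.224  0.352] [ 0.171 -0.192 -0.967]
plate c [ 0.3972 -0.2763] [0.1151 0.0404 0.116  0.0411]
41.41 41.72 130.95 132.1
block [ 0.3942 -0.279 ] eye [ 0.4267 -0.2501] [ 0.4269 -0.2499]
blocktop [ 0.3942 -0.279 ]
sq corner [[ 0.4628 -0.1632]
 [ 0.3955 -0.0899]
 [ 0.3879 -0.2306]] [0.0995 0.1007] 42.53 41.99
grip [ 0.4091 -0.1607] [ 0.4084 -0.1613] 42.260000000000005
```

```bash
python3 - <<'E'
from h import *
from workcell import bot
print(bot.tip_reach)
togo(.3942,-.279,.088,41.6)
E
```

```text
0.0726
clock 2.2 pos [ 0.391  -0.2773  0.2827] xang 41.15 tilt z [-4.e-04  3.e-04 -1.e+00] j [-0.617  0.211 -0.089  1.271 -0.     0.236] F [ 0.2 -0.1  0.2]
tool shift mm [  1.3   3.5 194.7]
tool turn deg [-0.03  0.01 -0.45]
```

Request:
drive_tool --steps '[0.0013,0.0035,0.03,0,0,-0.4,-1,0,0,0.03,0,0,0,-1,0,0,0.03,0,0,0,-1,0,0,0.03,0,0,0,-1,0,0,0.03,0,0,0,-1,0,0,0.02,0,0,0,-1,0,0,0.01,0,0,0,-1,0,0,0,0,0,0,-1]'

```text
clock: 2.87
eef_pos: [0.393, -0.2781, 0.1007]
tool_rot: [0.935, 0.355, -0.001, -0.002]
ft_force: [-0.1, 0.2, 0.3]
grip_width: 0.0854
```

```bash
python3 - <<'E'
from h import *
from workcell import vision
togo(.3942,-.279,.088,41.6)
p,d=vision.camera('wrist');cv2.imwrite('pics/w2.png',p[:,:,::-1])
E
```

```text
clock 2.87 pos [ 0.393  -0.2781  0.1007] xang 41.62 tilt z [-0.0042  0.003  -1.    ] j [-0.616  0.4   -0.353  0.822  0.     0.229] F [-0.1  0.2  0.3]
tool shift mm [ 0.3  1.5 12.7]
tool turn deg [-0.29  0.07  0.02]
```

View pics/w2.png

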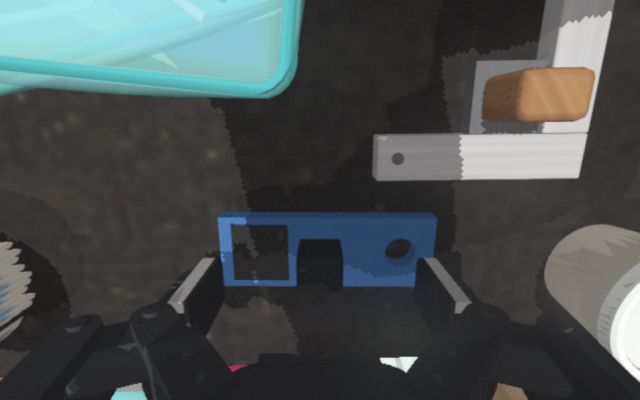

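Request:
drive_tool --steps '[0.0003,0.0012,0.007,0,0,0,-1,0,0,0.006,0,0,0,-1,0,0,0,0,0,0,-1,0,0,0,0,0,0,1,0,0,0,0,0,0,1,0,0,0,0,0,0,1,0,0,0,0,0,0,1,0,0,0,0,0,0,1]'

```text
clock: 3.58
eef_pos: [0.3956, -0.2799, 0.0902]
tool_rot: [0.935, 0.356, 0.0, 0.0]
ft_force: [0.5, -0.5, 0.4]
grip_width: 0.0258
```

Request:
drive_tool --steps '[0,0,0,0,0,0,1,0,0,0,0,0,0,1,0,0,0,0,0,0,1,0,0,0,0,0,0,1]'

```text
clock: 3.92
eef_pos: [0.3958, -0.28, 0.0904]
tool_rot: [0.935, 0.356, 0.0, 0.0]
ft_force: [-0.8, -0.0, 4.8]
grip_width: 0.0208
```

```bash
python3 - <<'E'
from h import *
from workcell import vision
togo(.3942,-.279,.088,41.6)
m=vision.camera_model('wrist');p,d=vision.camera('wrist');cv2.imwrite('pics/w3.png',p[:,:,::-1]);np.savez('pics/w3.npz',**m)
E
```

```text
clock 3.92 pos [ 0.3958 -0.28    0.0904] xang 41.69 tilt z [ 9.e-04 -7.e-04 -1.e+00] j [-0.616  0.417 -0.36   0.792 -0.     0.227] F [-0.8 -0.   4.8]
tool shift mm [-0.5 -1.8  2.4]
tool turn deg [ 0.06 -0.01  0.09]
```

View pics/w3.png

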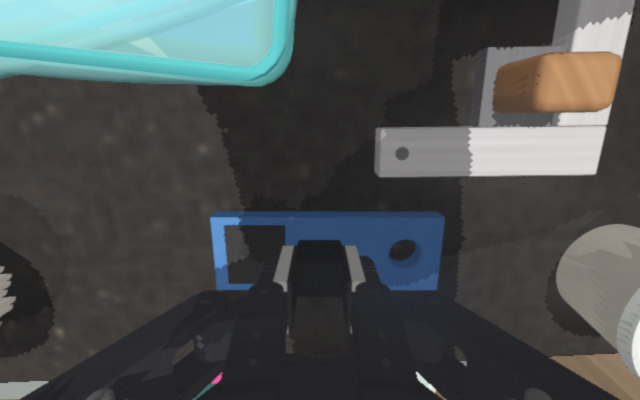

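Request:
drive_tool --steps '[0,0,-0.005,0,0,0,1,0,0,-0.02,0,0,0,1,0,0,-0.035,0,0,0,1,0,0,-0.035,0,0,0,1,0,0,-0.035,0,0,0,1,0,0,-0.035,0,0,0,1,0,0,-0.035,0,0,0,1,0,0,-0.01,0,0,0,1]'

```text
clock: 4.63
eef_pos: [0.3967, -0.2807, 0.3053]
tool_rot: [0.935, 0.356, 0.002, 0.003]
ft_force: [1.7, -0.9, -1.2]
grip_width: 0.0202
```

```bash
python3 - <<'E'
from h import *
from workcell import vision
# eye above a point 45mm to board -y of stud: stud ~(.489,.249)
a=np.radians(39.1);X=np.array([np.cos(a),np.sin(a)]);Y=np.array([-X[1],X[0]])
t=np.array([.489,.2495])-.0435*X-.05*Y;print(t)
togo(*t,.30,39.1)
m=vision.camera_model('wrist');p,d=vision.camera('wrist');cv2.imwrite('pics/w4.png',p[:,:,::-1]);np.savez('pics/w4.npz',**m)
E
```

```text
[0.48677577 0.18326328]
clock 4.63 pos [ 0.3967 -0.2807  0.3053] xang 41.69 tilt z [ 0.0067 -0.0046 -1.    ] j [-0.616  0.207 -0.035  1.321  0.     0.227] F [ 1.7 -0.9 -1.2]
tool shift mm [ 375.8 -286.6    3.8]
tool turn deg [ 0.45 -0.12  2.59]
```

View pics/w4.png

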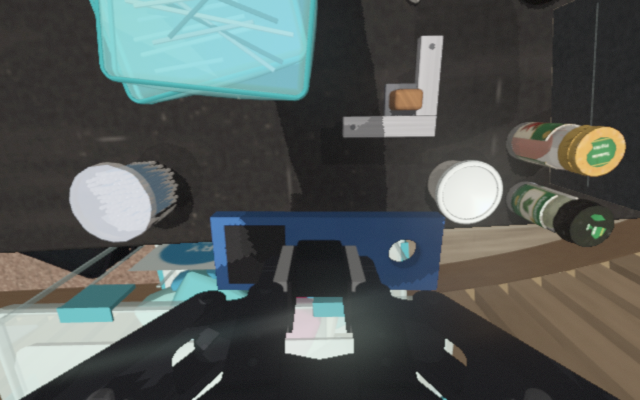

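Request:
drive_tool --steps '[0.02,-0.0153,0,0,0,0,1,0.027,-0.0205,0,0,0,0,1,0.027,-0.0205,0,0,0,0,1,0.027,-0.0205,0,0,0,0,1,0.027,-0.0205,0,0,0,0,1,0.027,-0.0205,0,0,0,0,1,0.027,-0.0205,0,0,0,0,1,0.027,-0.0205,0,0,0,0,1]'

```text
clock: 5.35
eef_pos: [0.4449, -0.0205, 0.2978]
tool_rot: [0.935, 0.356, -0.002, -0.001]
ft_force: [1.1, -0.2, -1.2]
grip_width: 0.0205
```

Request:
drive_tool --steps '[0.027,-0.0205,0,0,0,0,1,0.027,-0.0205,0,0,0,0,1,0.027,-0.0205,0,0,0,0,1,0.027,-0.0205,0,0,0,0,1,0.027,-0.0205,0,0,0,2.6,1,0.02,-0.017,0,0,0,0,1,0,0,0,0,0,0,1,0,0,0,0,0,0,1]'

```text
clock: 6.02
eef_pos: [0.4825, 0.1709, 0.2974]
tool_rot: [0.942, 0.336, -0.002, 0.0]
ft_force: [-0.2, -0.1, -0.9]
grip_width: 0.0206
```

```bash
python3 - <<'E'
from h import *
from workcell import vision
togo(.4868,.1833,.30,39.1)
m=vision.camera_model('wrist');p,d=vision.camera('wrist');cv2.imwrite('pics/w5.png',p[:,:,::-1]);np.savez('pics/w5.npz',**m)
E
```

```text
clock 6.02 pos [0.4825 0.1709 0.2974] xang 39.26 tilt z [-0.0043 -0.0019 -1.    ] j [ 0.341  0.27   0.027  1.332 -0.     1.226] F [-0.2 -0.1 -0.9]
tool shift mm [11.2 -6.8 -2.7]
tool turn deg [-0.07  0.26  0.16]
```

View pics/w5.png

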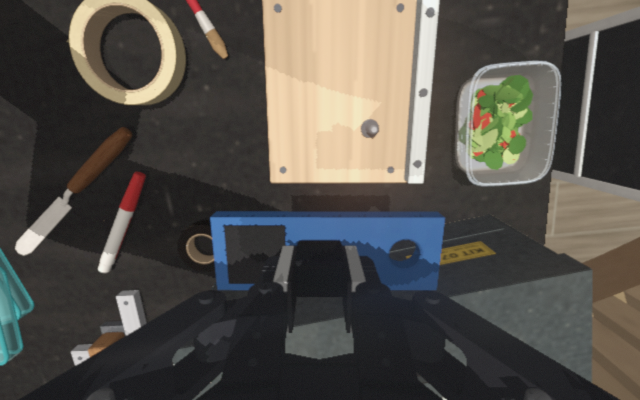

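```bash
python3 - <<'E'
from h import *
s=cv2.imread('pics/w5.png')
crop(s,340,60,450,190,4.6,'pics/w5a.png');crop(s,200,200,460,300,3,'pics/w5b.png')
E
```

```text
(no output)
```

View pics/w5a.png

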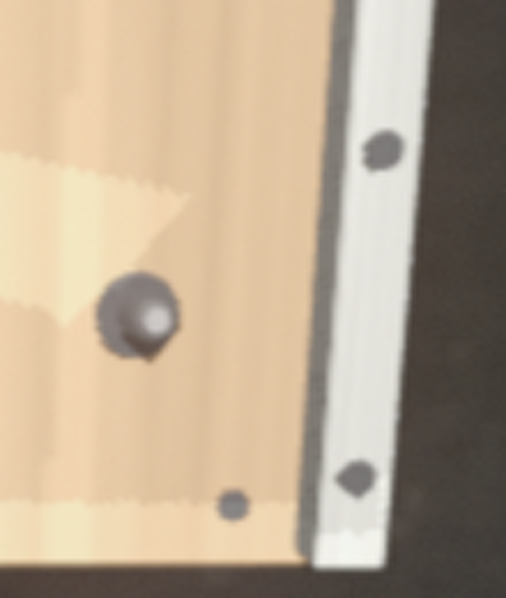

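View pics/w5b.png

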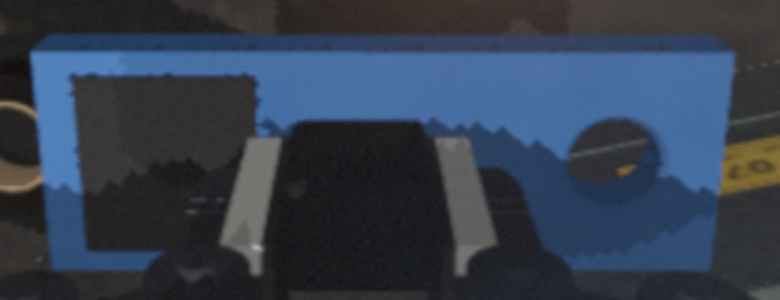

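```bash
python3 - <<'E'
from h import *
m=np.load('pics/w5.npz')
o,_=ray(m,320,200);print('cam',o.round(4))
a=lambda x,y,z:onz(m,340+x/4.6-.4,60+y/4.6-.4,z)[:2]
b=lambda x,y,z:onz(m,200+x/3-.33,200+y/3-.33,z)[:2]
ang=lambda v:np.degrees(np.arctan2(v[1],v[0])).round(2)
for zt in (.213,.217,.221):
    c=np.array([b(x,y,zt) for x,y in [(32,52),(734,52),(713,270),(50,270)]])
    print(zt,np.linalg.norm(np.roll(c,-1,0)-c,axis=1).round(4),ang(c[1]-c[0]),ang(c[2]-c[3]),'eye',b(615,160,zt).round(4), 'from edge', )
p=np.array([.4825,.1709]);t=np.radians(39.26);x=np.array([np.cos(t),np.sin(t)]);y=np.array([x[1],-x[0]])
for zt in (.213,.217,.221):
    e=b(615,160,zt)-p;print('eye in tool',(e@x).round(4),(e@y).round(4))
f1,f2,f3=[a(*q,.032) for q in [(436-.0,-245+30),(383,150),(356,478)]]
print('screws',f2.round(4),f3.round(4),ang(f2-f3)-90)
# full-pic screws
g1=onz(m,430,13,.032)[:2];print('s1',g1.round(4),ang(g1-f3)-90,np.linalg.norm(g1-f3),np.linalg.norm(f2-f3))
print('fence top inner edge', ang(a(358,0,.032)-a(314,565,.032))-90, 'outer',ang(a(434,0,.032)-a(385,568,.032))-90,'foot',ang(a(333,0,.01)-a(300,545,.01))-90)
print('board edge',ang(onz(m,424,183,.01)[:2]-onz(m,271,183,.01)[:2]))
print('studtop',a(150,316,.04).round(4))
th=np.radians(39.3);X=np.array([np.cos(th),np.sin(th)]);Y=np.array([-X[1],X[0]])
print('stud by screw', (f2-.048*X-.035*Y).round(4))
inn=a(336,284,.032)
print('stud dist to inner face', (inn-a(150,316,.04))@X)
# project stud model for a few candidates
for S in [a(150,316,.04)]:
    for z,r in ((.01,.005),(.036,.005),(.04,.003)):
        q=[[S[0]+r*np.cos(k),S[1]+r*np.sin(k),z] for k in np.linspace(0,6.28,20)]
        u=proj(m,q);u=((u+.4-[340,60])*4.6);print(z,u.min(0).round(0),u.max(0).round(0))
E
```

```text
cam [0.4388 0.2255 0.3667]
0.213 [0.1171 0.0408 0.1182 0.0409] 39.26 39.34 eye [0.5161 0.1994] from edge
0.217 [0.1141 0.0397 0.1152 0.0398] 39.26 39.34 eye [0.5141 0.2001] from edge
0.221 [0.111  0.0386 0.1121 0.0388] 39.26 39.34 eye [0.5121 0.2008] from edge
eye in tool 0.0441 -0.0008
eye in tool 0.043 -0.0026
eye in tool 0.0419 -0.0044
screws [0.5035 0.3047] [0.5477 0.2504] 39.22999999999999
s1 [0.4603 0.3584] 39.0 0.13895018222121558 0.07000431590065555
fence top inner edge 39.110000000000014 outer 39.389999999999986 foot 39.91999999999999
board edge 39.23
studtop [0.4868 0.2471]
stud by screw [0.4885 0.2472]
stud dist to inner face 0.04147674958673667
0.01 [109. 288.] [152. 332.]
0.036 [124. 291.] [170. 339.]
0.04 [136. 302.] [164. 330.]
```

```bash
python3 - <<'E'
from h import *
s=cv2.imread('pics/w5.png')
crop(s,352,110,388,146,16,'pics/w5c.png')
m=np.load('pics/w5.npz')
a=lambda x,y,z:onz(m,340+x/4.6-.4,60+y/4.6-.4,z)[:2]
for z in (.01,.013,.04):print(z,a(138,314,z).round(4),a(155,319,z).round(4))
E
```

```text
0.01 [0.4887 0.2477] [0.4926 0.2493]
0.013 [0.4883 0.2475] [0.4921 0.2491]
0.04 [0.4845 0.2458] [0.488  0.2473]
```

View pics/w5c.png

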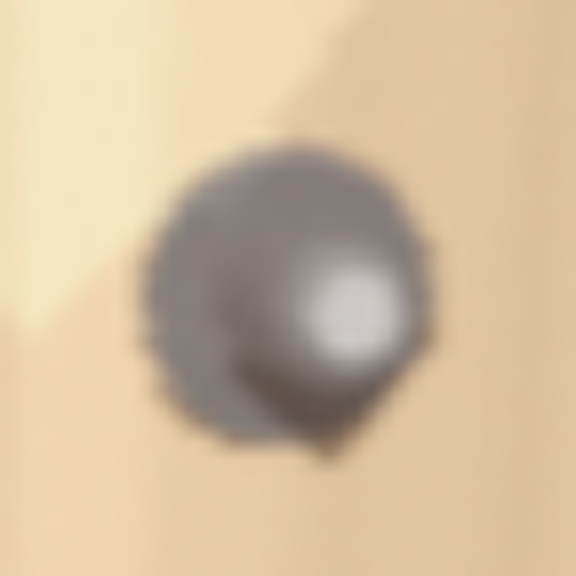

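```bash
python3 - <<'E'
from h import *
togo(.4562,.2183,.15,39.2)
E
```

```text
clock 6.07 pos [0.4824 0.1699 0.2978] xang 39.16 tilt z [-0.0041 -0.0019 -1.    ] j [ 0.339  0.269  0.026  1.333 -0.     1.226] F [ 0.2  0.1 -1.5]
tool shift mm [ 10.9 -53.9 147.8]
tool turn deg [-0.06  0.25 -0.04]
```

Request:
drive_tool --steps '[0.004,-0.018,0,0,0.25,0,1,0.004,-0.018,0,0,0,0,1,0.003,-0.018,0.02,0,0,0,1,0,0,0.035,0,0,0,1,0,0,0.035,0,0,0,1,0,0,0.035,0,0,0,1,0,0,0.022,0,0,0,1,0,0,0,0,0,0,1]'

```text
clock: 6.73
eef_pos: [0.4544, 0.2159, 0.1473]
tool_rot: [0.943, 0.334, -0.004, 0.0]
ft_force: [-1.3, -0.8, -0.9]
grip_width: 0.0207
```

```bash
python3 - <<'E'
from h import *
from workcell import vision
togo(.4562,.2183,.15,39.2)
m=vision.camera_model('wrist');p,d=vision.camera('wrist');cv2.imwrite('pics/w6.png',p[:,:,::-1]);np.savez('pics/w6.npz',**m)
crop(p[:,:,::-1],200,190,460,310,3,'pics/w6a.png')
E
```

```text
clock 6.73 pos [0.4544 0.2159 0.1473] xang 38.97 tilt z [-0.0077 -0.0029 -1.    ] j [ 4.430e-01  3.770e-01 -2.390e-01  9.630e-01  1.000e-03  1.334e+00] F [-1.3 -0.8 -0.9]
tool shift mm [ 2.9 -0.8 -2.7]
tool turn deg [-0.15  0.45 -0.23]
```

View pics/w6.png

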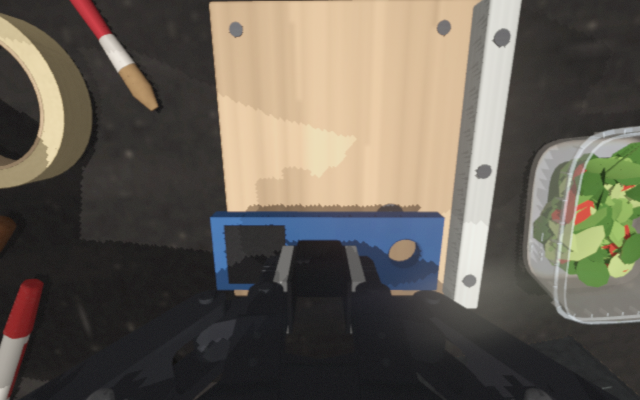

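View pics/w6a.png

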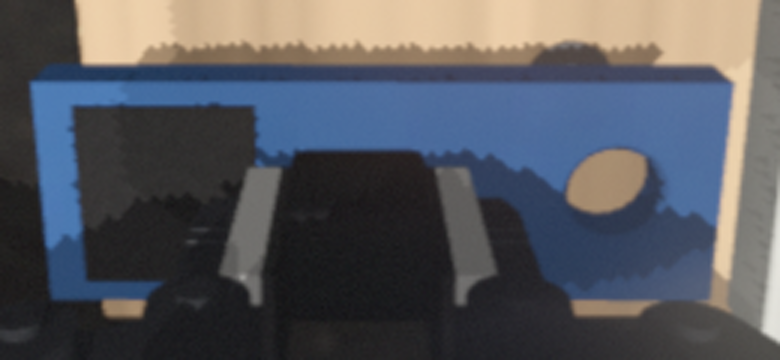

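Request:
drive_tool --steps '[0,0,0,-0.1,0.4,-0.2,1,0,0,0,0,0,0,1,0,0,0,0,0,0,1]'

```text
clock: 7.03
eef_pos: [0.4597, 0.2194, 0.1551]
tool_rot: [0.942, 0.336, 0.008, -0.001]
ft_force: [0.7, -0.7, -1.1]
grip_width: 0.0204
```

```bash
python3 - <<'E'
from h import *
from workcell import vision
m=np.load('pics/w6.npz')
ang=lambda v:np.degrees(np.arctan2(v[1],v[0])).round(2)
s=[onz(m,*q,.032)[:2] for q in [(501.5,37.5),(484.5,171.5),(469,280.5)]]
print(np.round(s,4),ang(s[0]-s[2])-90,np.linalg.norm(s[0]-s[2]))
th=np.radians(39.15);X=np.array([np.cos(th),np.sin(th)]);Y=np.array([-X[1],X[0]])
print('stud',(np.mean(s,0)-.048*X-.035*Y).round(4))
b=lambda x,y,z:onz(m,200+x/3-.33,190+y/3-.33,z)[:2]
for zt in (.063,.067,.071):
    c=np.array([b(x,y,zt) for x,y in [(31,82),(732,82),(713,300),(50,300)]])
    print(zt,np.linalg.norm(np.roll(c,-1,0)-c,axis=1).round(4),ang(c[1]-c[0]),'eye',b(611,190,zt).round(4))
print('flange', onz(m,200+570/3-.33,190+42/3-.33,.01))
togo(.4562,.2183,.15,39.2)
E
```

```text
[[0.4594 0.3587]
 [0.504  0.305 ]
 [0.5478 0.2506]] 39.24000000000001 0.13963706491068556
stud [0.4886 0.2473]
0.063 [0.1169 0.0407 0.1182 0.0409] 39.03 eye [0.4873 0.2437]
0.067 [0.1139 0.0396 0.1151 0.0399] 39.03 eye [0.4853 0.2444]
0.071 [0.1108 0.0386 0.112  0.0388] 39.03 eye [0.4833 0.2451]
flange [0.48219517 0.25472565 0.01      ]
clock 7.03 pos [0.4597 0.2194 0.1551] xang 39.25 tilt z [ 0.0138  0.0077 -0.9999] j [ 4.450e-01  3.660e-01 -2.330e-01  9.560e-01  1.000e-03  1.331e+00] F [ 0.7 -0.7 -1.1]
tool shift mm [-3.5 -1.4  5. ]
tool turn deg [ 0.16 -0.89  0.05]
```

Request:
drive_tool --steps '[0,0,0,0,0,0,1,0,0,0,0,0,0,1,0,0,0,0,0,0,1]'

```text
clock: 7.28
eef_pos: [0.4587, 0.2194, 0.1537]
tool_rot: [0.942, 0.336, 0.006, -0.001]
ft_force: [-0.3, 0.1, -0.9]
grip_width: 0.0206
```

```bash
python3 - <<'E'
from h import *
togo(.4562,.2183,.15,39.2)
E
```

```text
clock 7.28 pos [0.4587 0.2194 0.1537] xang 39.29 tilt z [ 0.0113  0.0065 -0.9999] j [ 4.460e-01  3.670e-01 -2.350e-01  9.560e-01  1.000e-03  1.331e+00] F [-0.3  0.1 -0.9]
tool shift mm [-2.7 -0.8  3.7]
tool turn deg [ 0.12 -0.73  0.09]
```

Request:
drive_tool --steps '[0,0,0,0,0,0,1,0,0,0,0,0,0,1,0,0,0,0,0,0,1]'

```text
clock: 7.53
eef_pos: [0.4583, 0.2192, 0.1529]
tool_rot: [0.942, 0.336, 0.006, -0.001]
ft_force: [-0.7, -0.4, -1.2]
grip_width: 0.0208
```

```bash
python3 - <<'E'
from h import *
togo(.4562,.2183,.15,39.2)
E
```

```text
clock 7.53 pos [0.4583 0.2192 0.1529] xang 39.29 tilt z [ 0.0098  0.0057 -0.9999] j [ 4.460e-01  3.680e-01 -2.360e-01  9.550e-01  1.000e-03  1.331e+00] F [-0.7 -0.4 -1.2]
tool shift mm [-2.3 -0.7  2.9]
tool turn deg [ 0.1  -0.64  0.09]
```

Request:
drive_tool --steps '[-0.0015,-0.0005,0.002,0.1,-0.5,0,1,0,0,0,0,0,0,1,0,0,0,0,0,0,1,0,0,0,0,0,0,1,0,0,0,0,0,0,1,0,0,0,0,0,0,1,0,0,0,0,0,0,1,0,0,0,0,0,0,1]'

```text
clock: 8.2
eef_pos: [0.4569, 0.2186, 0.1509]
tool_rot: [0.942, 0.336, 0.001, -0.0]
ft_force: [0.4, 0.5, -0.7]
grip_width: 0.0207
```

```bash
python3 - <<'E'
from h import *
togo(.4562,.2183,.15,39.2)
E
```

```text
clock 8.2 pos [0.4569 0.2186 0.1509] xang 39.28 tilt z [ 0.0021  0.0017 -1.    ] j [ 4.460e-01  3.730e-01 -2.350e-01  9.610e-01  1.000e-03  1.331e+00] F [ 0.4  0.5 -0.7]
tool shift mm [-0.8 -0.2  0.9]
tool turn deg [ 0.   -0.15  0.08]
```

Request:
drive_tool --steps '[-0.0006,0,0.005,0,-0.1,0,1,0,0,0.005,0,0,0,1,0,0,0.005,0,0,0,1,0,0,0.005,0,0,0,1,0,0,0.005,0,0,0,1,0,0,0,0,0,0,1]'

```text
clock: 8.7
eef_pos: [0.4556, 0.2179, 0.1244]
tool_rot: [0.942, 0.336, -0.001, -0.0]
ft_force: [0.7, 0.2, -1.0]
grip_width: 0.0204
```

```bash
python3 - <<'E'
from h import *
from workcell import vision
togo(.4562,.2183,.1004,39.2)
m=vision.camera_model('wrist');p,d=vision.camera('wrist');cv2.imwrite('pics/w7.png',p[:,:,::-1]);np.savez('pics/w7.npz',**m)
crop(p[:,:,::-1],200,190,460,310,3,'pics/w7a.png')
p,d=vision.camera('side');crop(p[:,:,::-1],350,135,450,235,6,'pics/s7a.png')
E
```

```text
clock 8.7 pos [0.4556 0.2179 0.1244] xang 39.28 tilt z [-1.7e-03 -6.0e-04 -1.0e+00] j [ 0.446  0.405 -0.267  0.901  0.     1.331] F [ 0.7  0.2 -1. ]
tool shift mm [ 0.7  0.  24. ]
tool turn deg [-0.03  0.1   0.08]
```

View pics/w7a.png

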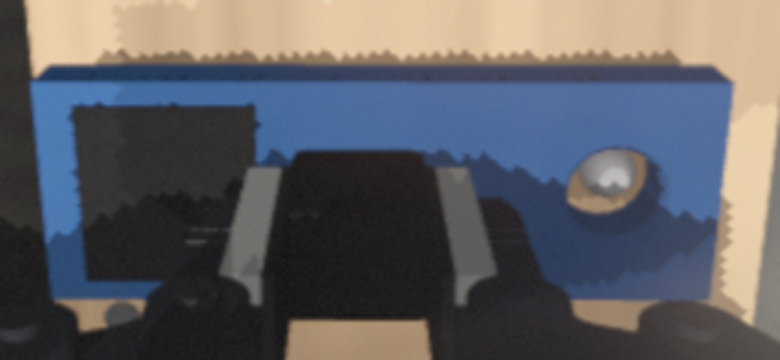

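View pics/s7a.png

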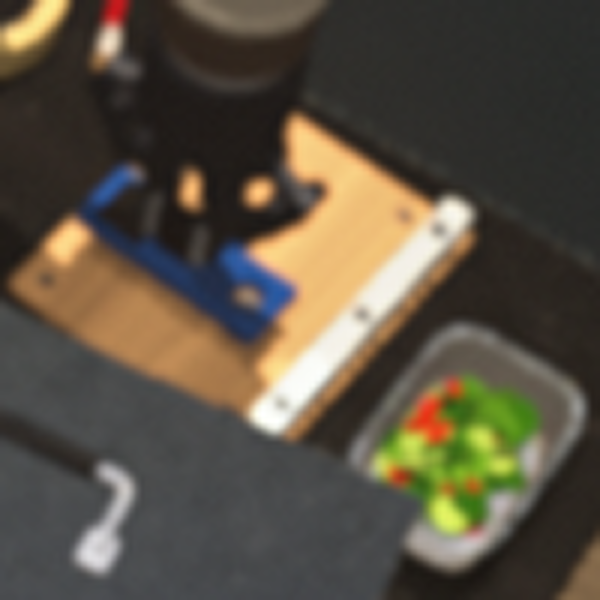

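Request:
drive_tool --steps '[0.0004,0,0.004,0,0,0,1,0,0,0.004,0,0,0,1,0,0,0.004,0,0,0,1,0,0,0.004,0,0,0,1,0,0,0.004,0,0,0,1,0,0,0.002,0,0,0,1,0,0,0,0,0,0,1]'

```text
clock: 9.38
eef_pos: [0.4564, 0.2183, 0.1032]
tool_rot: [0.942, 0.336, -0.0, -0.0]
ft_force: [-0.2, -0.8, -1.9]
grip_width: 0.0207
```

```bash
python3 - <<'E'
from h import *
from workcell import vision
togo(.4562,.2183,.1004,39.2)
m=vision.camera_model('wrist');p,d=vision.camera('wrist');cv2.imwrite('pics/w8.png',p[:,:,::-1]);np.savez('pics/w8.npz',**m)
crop(p[:,:,::-1],200,190,460,310,3,'pics/w8a.png')
E
```

```text
clock 9.38 pos [0.4564 0.2183 0.1032] xang 39.29 tilt z [-5.e-04 -1.e-04 -1.e+00] j [ 0.446  0.433 -0.289  0.849  0.     1.331] F [-0.2 -0.8 -1.9]
tool shift mm [-0.1 -0.1  2.8]
tool turn deg [-0.02  0.03  0.09]
```

View pics/w8a.png

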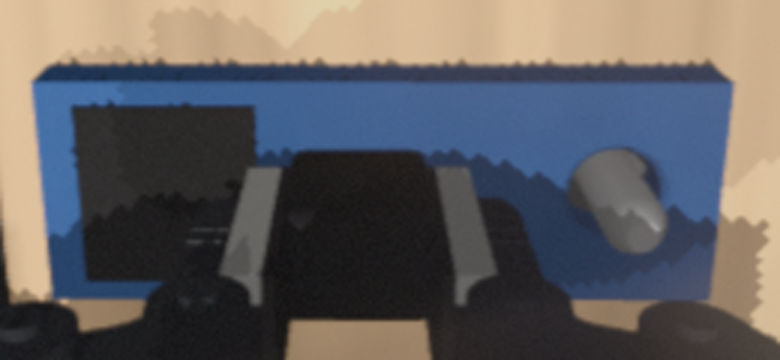

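Request:
drive_tool --steps '[0,0,0.002,0,0,0,1,0,0,0.001,0,0,0,1,0,0,0,0,0,0,1,0,0,0,0,0,0,1]'

```text
clock: 9.77
eef_pos: [0.4568, 0.2185, 0.101]
tool_rot: [0.942, 0.336, 0.0, -0.0]
ft_force: [-0.9, 0.1, -1.2]
grip_width: 0.0203
```

Request:
drive_tool --steps '[0,0,0.001,0,0,0,1,0,0,0.001,0,0,0,1,0,0,0,0,0,0,1,0,0,0,0,0,0,1]'

```text
clock: 10.1
eef_pos: [0.457, 0.2186, 0.1004]
tool_rot: [0.942, 0.336, 0.001, -0.0]
ft_force: [-3.7, -1.3, 8.9]
grip_width: 0.0206
```

Request:
drive_tool --steps '[0,0,0,0,0,0,0.2,0,0,0,0,0,0,0.2,0,0,0,0,0,0,0.2,0,0,0,0,0,0,0.2]'

```text
clock: 10.43
eef_pos: [0.4568, 0.2185, 0.0988]
tool_rot: [0.942, 0.336, 0.0, -0.0]
ft_force: [-0.3, 0.1, -0.1]
grip_width: 0.0341
```

Released at 34 mm opening, so the fingers clear the stud. Now I lift off straight up.

Request:
drive_tool --steps '[0,0,-0.004,0,0,0,0.2,0,0,-0.01,0,0,0,0.2,0,0,-0.02,0,0,0,0.2,0,0,-0.03,0,0,0,0.2,0,0,-0.035,0,0,0,0.2,0,0,-0.035,0,0,0,0.2,0,0,-0.035,0,0,0,0.2,0,0,-0.02,0,0,0,0.2]'

```text
clock: 11.1
eef_pos: [0.4576, 0.2189, 0.2932]
tool_rot: [0.942, 0.336, 0.004, -0.0]
ft_force: [0.9, -0.2, -0.3]
grip_width: 0.0338
```

```bash
python3 - <<'E'
from h import *
from workcell import vision
togo(.4091,-.1610,.28,42.2)
m=vision.camera_model('wrist');p,d=vision.camera('wrist');cv2.imwrite('pics/w9.png',p[:,:,::-1]);np.savez('pics/w9.npz',**m)
E
```

```text
clock 11.1 pos [0.4576 0.2189 0.2932] xang 39.29 tilt z [ 0.0067  0.0034 -1.    ] j [ 0.446  0.255 -0.004  1.304  0.     1.331] F [ 0.9 -0.2 -0.3]
tool shift mm [-278.1  263.3   11.6]
tool turn deg [ 0.11 -0.42 -2.91]
```

View pics/w9.png

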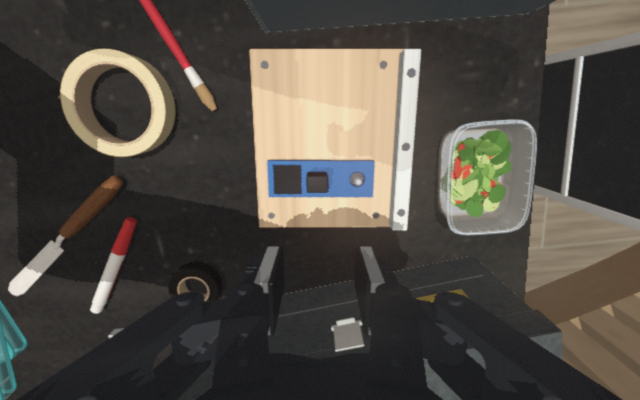

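Request:
drive_tool --steps '[-0.02,0.019,0,0,0,0,-0.5,-0.0255,0.0242,0,0,0,0,-0.5,-0.0255,0.0242,0,0,0,0,-0.5,-0.0255,0.0242,0,0,0,0,-0.5,-0.0255,0.0242,0,0,0,0,-0.5,-0.0255,0.0242,0,0,0,0,-0.5,-0.0255,0.0242,0,0,0,0,-0.5,-0.0255,0.0242,0,0,0,0,-0.5]'

```text
clock: 11.82
eef_pos: [0.4217, -0.0546, 0.2885]
tool_rot: [0.942, 0.336, 0.001, 0.0]
ft_force: [0.9, -0.4, -0.3]
grip_width: 0.0642
```

Request:
drive_tool --steps '[-0.0255,0.0242,0,0,0,0,-0.5,-0.0255,0.0242,0,0,0,-2.9,-0.5,-0.02,0.019,0,0,0,0,-0.5,-0.008,0.0075,0,0,0,0,-0.5,0,0,0,0,0,0,-0.5,0,0,0,0,0,0,-0.5,0,0,0,0,0,0,-0.5,0,0,0,0,0,0,-0.5]'

```text
clock: 12.48
eef_pos: [0.4107, -0.16, 0.2877]
tool_rot: [0.933, 0.361, 0.0, -0.0]
ft_force: [-0.6, -0.5, 0.2]
grip_width: 0.0641
```

```bash
python3 - <<'E'
from h import *
from workcell import vision
togo(.4091,-.1610,.1,42.2)
m=vision.camera_model('wrist');p,d=vision.camera('wrist');cv2.imwrite('pics/w10.png',p[:,:,::-1]);np.savez('pics/w10.npz',**m)
crop(p[:,:,::-1],240,120,400,240,5,'pics/w10a.png')
E
```

```text
clock 12.48 pos [ 0.4107 -0.16    0.2877] xang 42.3 tilt z [ 6.e-04  1.e-03 -1.e+00] j [-3.720e-01  1.320e-01 -1.730e-01  1.266e+00  1.000e-03  4.600e-01] F [-0.6 -0.5  0.2]
tool shift mm [ -2.   -0.3 187.7]
tool turn deg [-0.02 -0.06  0.1 ]
```

View pics/w10.png

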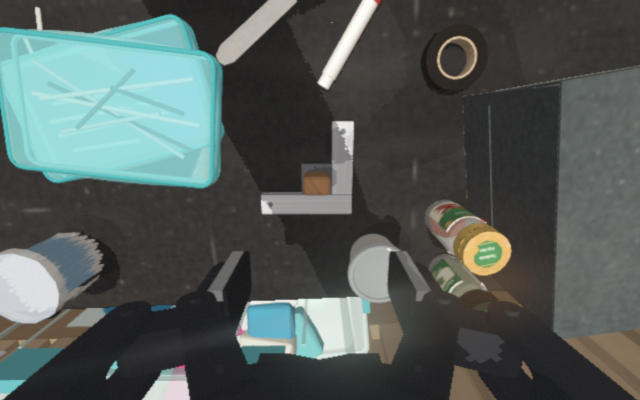

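View pics/w10a.png

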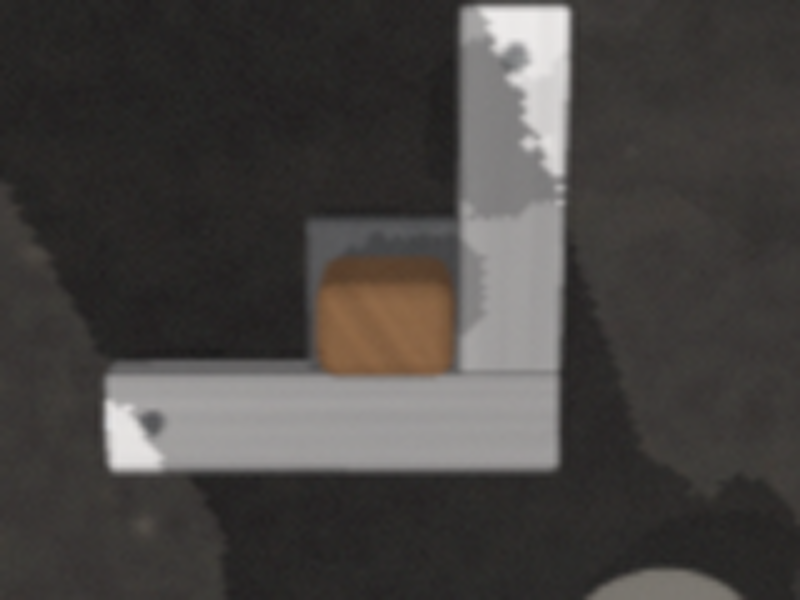

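```bash
python3 - <<'E'
from h import *
m=np.load('pics/w10.npz')
b=lambda x,y,z:onz(m,240+x/5-.4,120+y/5-.4,z)[:2]
ang=lambda v:np.degrees(np.arctan2(v[1],v[0])).round(2)
s=np.array([b(x,y,.014) for x,y in [(558,472),(570,6),(106,472)]])
print(np.linalg.norm(s[1:]-s[0],axis=1).round(4),ang(s[1]-s[0])-90,ang(s[0]-s[2]))
t=np.radians((ang(s[1]-s[0])-90+ang(s[0]-s[2]))/2);X=np.array([np.cos(t),np.sin(t)]);Y=np.array([-X[1],X[0]])
print('grip',(s[0]-.038*X+.038*Y).round(4), b(385,329,.044).round(4),np.degrees(t))
togo(.4091,-.1610,.093,42.2)
E
```

```text
[0.1005 0.1007] 42.379999999999995 42.2
grip [ 0.4092 -0.1608] [ 0.4083 -0.1601] 42.290000000000006
clock 12.53 pos [ 0.4107 -0.16    0.2877] xang 42.32 tilt z [ 6.e-04  9.e-04 -1.e+00] j [-3.720e-01  1.320e-01 -1.720e-01  1.266e+00  1.000e-03  4.600e-01] F [0.1 0.  0.6]
tool shift mm [ -2.1  -0.3 194.7]
tool turn deg [-0.01 -0.06  0.12]
```

Request:
drive_tool --steps '[-0.0018,0,0.02,0,0,0,-0.5,0,0,0.035,0,0,0,-0.5,0,0,0.035,0,0,0,-0.5,0,0,0.035,0,0,0,-0.5,0,0,0.03,0,0,0,-0.5,0,0,0.02,0,0,0,-0.5,0,0,0.005,0,0,0,-0.5,0,0,0,0,0,0,-0.5]'

```text
clock: 13.2
eef_pos: [0.4084, -0.1611, 0.1064]
tool_rot: [0.933, 0.361, -0.001, -0.002]
ft_force: [0.3, -1.0, -0.2]
grip_width: 0.0639
```

Request:
drive_tool --steps '[0,0,0,0,0,0,-0.5,0,0,0,0,0,0,-0.5,0,0,0,0,0,0,-0.5,0,0,0,0,0,0,-0.5,0,0,0,0,0,0,-0.5]'

```text
clock: 13.62
eef_pos: [0.4099, -0.1626, 0.1086]
tool_rot: [0.933, 0.36, 0.001, 0.001]
ft_force: [0.5, 0.4, -0.5]
grip_width: 0.0638
```

```bash
python3 - <<'E'
from h import *
togo(.409,-.1606,.091,42.25)
E
```

```text
clock 13.62 pos [ 0.4099 -0.1626  0.1086] xang 42.18 tilt z [ 2.6e-03 -2.0e-04 -1.0e+00] j [-0.378  0.319 -0.455  0.793  0.001  0.456] F [ 0.5  0.4 -0.5]
tool shift mm [ 0.6 -2.2 17.6]
tool turn deg [ 0.11 -0.1  -0.07]
```

Request:
drive_tool --steps '[0.0003,-0.002,0.006,0,0,0,-0.5,0,0,0.006,0,0,0,-0.5,0,0,0.005,0,0,0,-0.5,0,0,0,0,0,0,-0.5,0,0,0,0,0,0,-0.5,0,0,0,0,0,0,-0.5]'

```text
clock: 14.12
eef_pos: [0.4081, -0.1607, 0.0905]
tool_rot: [0.933, 0.36, 0.0, -0.0]
ft_force: [1.3, 0.4, 0.0]
grip_width: 0.0637
```

```bash
python3 - <<'E'
from h import *
from workcell import vision
togo(.409,-.1606,.091,42.25)
p,d=vision.camera('wrist');cv2.imwrite('pics/w11.png',p[:,:,::-1])
E
```

```text
clock 14.12 pos [ 0.4081 -0.1607  0.0905] xang 42.18 tilt z [ 2.e-04  8.e-04 -1.e+00] j [-0.375  0.346 -0.479  0.746  0.001  0.459] F [1.3 0.4 0. ]
tool shift mm [ 0.7  0.5 -0.5]
tool turn deg [-0.03 -0.04 -0.07]
```

View pics/w11.png

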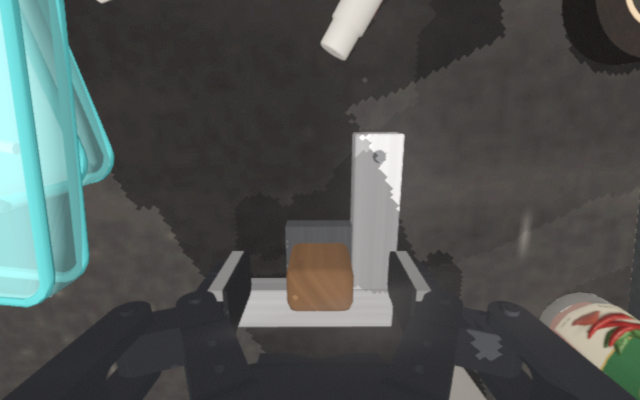

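Grip is centred between the fingers, at about (320, 275), with the tips above the legs. Next I close on it.

Request:
drive_tool --steps '[0.0004,0.0004,0,0,0,0,1,0,0,0,0,0,0,1,0,0,0,0,0,0,1,0,0,0,0,0,0,1,0,0,0,0,0,0,1,0,0,0,0,0,0,1,0,0,0,0,0,0,1,0,0,0,0,0,0,1]'

```text
clock: 14.83
eef_pos: [0.409, -0.1609, 0.0911]
tool_rot: [0.933, 0.36, 0.001, 0.0]
ft_force: [-0.8, 0.1, 5.6]
grip_width: 0.0266
```

Request:
drive_tool --steps '[0,0,0,0,0,0,1,0,0,0,0,0,0,1]'

```text
clock: 15.0
eef_pos: [0.409, -0.1609, 0.0911]
tool_rot: [0.933, 0.36, 0.001, 0.0]
ft_force: [-0.7, -0.1, 5.5]
grip_width: 0.0267
```

```bash
python3 - <<'E'
from h import *
from workcell import vision
togo(.409,-.1606,.091,42.25)
E
```

```text
clock 15.0 pos [ 0.409  -0.1609  0.0911] xang 42.18 tilt z [ 1.2e-03 -1.0e-04 -1.0e+00] j [-0.375  0.345 -0.477  0.747  0.     0.46 ] F [-0.7 -0.1  5.5]
tool shift mm [ 0.2 -0.2  0.1]
tool turn deg [ 0.05 -0.05 -0.07]
```

Request:
drive_tool --steps '[0,0,0,0,0,0,-0.5,0,0,0,0,0,0,-0.5,0,0,0,0,0,0,-0.5,0,0,0,0,0,0,-0.5,0,0,-0.01,0,0,0,-0.5,0,0,-0.02,0,0,0,-0.5,0,0,-0.03,0,0,0,-0.5,0,0,0,0,0,-6.9,-0.5]'

```text
clock: 15.67
eef_pos: [0.4113, -0.1617, 0.1548]
tool_rot: [0.909, 0.416, 0.003, 0.003]
ft_force: [0.9, -0.6, 0.2]
grip_width: 0.0639
```

Request:
drive_tool --steps '[0,0,0,0,0,-7,-0.5,0,0,0,0,0,-7,-0.5,0,0,0,0,0,-7,-0.5,0,0,0,0,0,-7,-0.5,0,0,0,0,0,-7,-0.5,0,0,0,0,0,-7,-0.5,0,0,0,0,0,-7,-0.5,0,0,0,0,0,-7,-0.5]'

```text
clock: 16.33
eef_pos: [0.4086, -0.1606, 0.1505]
tool_rot: [0.606, 0.796, 0.0, -0.0]
ft_force: [0.6, -0.5, -0.2]
grip_width: 0.064
```

Request:
drive_tool --steps '[0,0,0,0,0,-7,-0.5,0,0,0,0,0,-7,-0.5,0,0,0,0,0,-7,-0.5,0,0,0,0,0,-6.2,-0.5,0,0,0,0,0,0,-0.5,0,0,0,0,0,0,-0.5,0,0,0,0,0,0,-0.5,0,0,0,0,0,0,-0.5]'

```text
clock: 17.0
eef_pos: [0.4087, -0.1607, 0.1506]
tool_rot: [0.405, 0.914, 0.0, 0.0]
ft_force: [-1.2, -0.1, 0.6]
grip_width: 0.0638
```

```bash
python3 - <<'E'
from h import *
from workcell import vision
togo(.409,-.1606,.091,132.25)
m=vision.camera_model('wrist');p,d=vision.camera('wrist');cv2.imwrite('pics/w12.png',p[:,:,::-1]);np.savez('pics/w12.npz',**m)
E
```

```text
clock 17.0 pos [ 0.4087 -0.1607  0.1506] xang 132.2 tilt z [ 6.e-04  6.e-04 -1.e+00] j [-3.750e-01  2.580e-01 -4.060e-01  9.070e-01  1.000e-03 -1.112e+00] F [-1.2 -0.1  0.6]
tool shift mm [-0.1  0.2 59.6]
tool turn deg [ 0.05 -0.   -0.05]
```

View pics/w12.png

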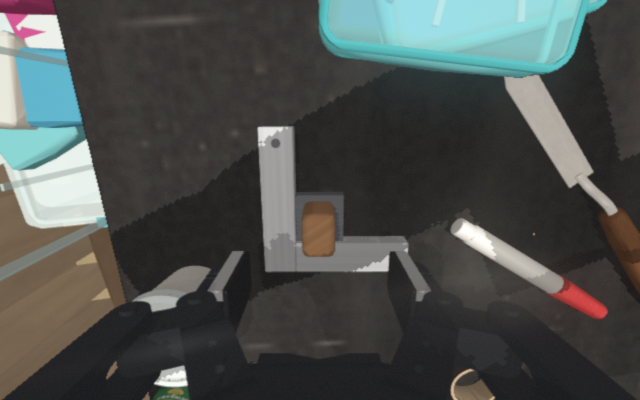

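Request:
drive_tool --steps '[0,0,0.01,0,0,0,-0.5,0,0,0.015,0,0,0,-0.5,0,0,0.015,0,0,0,-0.5,0,0,0.012,0,0,0,-0.5,0,0,0.005,0,0,0,-0.5,0,0,0,0,0,0,-0.5,0,0,0,0,0,0,-0.5,0,0,0,0,0,0,-0.5]'

```text
clock: 17.72
eef_pos: [0.4093, -0.1609, 0.0943]
tool_rot: [0.405, 0.915, 0.0, 0.001]
ft_force: [-0.4, 1.2, -0.7]
grip_width: 0.0642
```

```bash
python3 - <<'E'
from h import *
togo(.409,-.1606,.091,132.25)
E
```

```text
clock 17.72 pos [ 0.4093 -0.1609  0.0943] xang 132.27 tilt z [ 1.9e-03  1.0e-04 -1.0e+00] j [-3.750e-01  3.400e-01 -4.740e-01  7.550e-01  1.000e-03 -1.113e+00] F [-0.4  1.2 -0.7]
tool shift mm [ 0.5 -0.   3.3]
tool turn deg [0.08 0.07 0.02]
```

Request:
drive_tool --steps '[0.0003,0,0.002,0,0,0,-0.5,0,0,0,0,0,0,1,0,0,0,0,0,0,1,0,0,0,0,0,0,1,0,0,0,0,0,0,1,0,0,0,0,0,0,1,0,0,0,0,0,0,1,0,0,0,0,0,0,1]'

```text
clock: 18.38
eef_pos: [0.4088, -0.1607, 0.0921]
tool_rot: [0.404, 0.915, 0.0, 0.001]
ft_force: [-1.1, -0.5, 5.4]
grip_width: 0.019
```

Request:
drive_tool --steps '[0,0,0,0,0,0,1,0,0,0,0,0,0,1,0,0,0,0,0,0,1]'

```text
clock: 18.63
eef_pos: [0.4088, -0.1607, 0.0921]
tool_rot: [0.404, 0.915, 0.0, 0.001]
ft_force: [-0.7, -0.2, 6.2]
grip_width: 0.0194
```

```bash
python3 - <<'E'
from h import *
from workcell import vision
togo(.409,-.1606,.091,132.25)
m=vision.camera_model('wrist');p,d=vision.camera('wrist');cv2.imwrite('pics/w13.png',p[:,:,::-1]);np.savez('pics/w13.npz',**m)
E
```

```text
clock 18.63 pos [ 0.4088 -0.1607  0.0921] xang 132.28 tilt z [ 0.0014  0.     -1.    ] j [-3.750e-01  3.430e-01 -4.770e-01  7.490e-01  1.000e-03 -1.113e+00] F [-0.7 -0.2  6.2]
tool shift mm [-0.1  0.2  1.1]
tool turn deg [0.06 0.05 0.03]
```

View pics/w13.png

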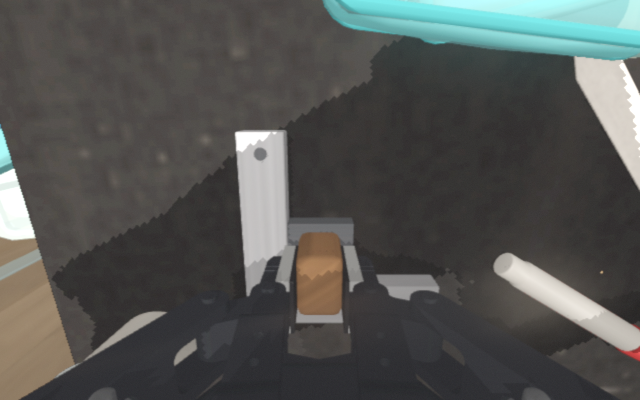

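Request:
drive_tool --steps '[0,0,-0.005,0,0,0,1,0,0,-0.015,0,0,0,1,0,0,-0.03,0,0,0,1,0,0,-0.035,0,0,0,1,0,0,-0.035,0,0,0,1,0,0,-0.035,0,0,0,1,0,0,-0.035,0,0,0,1,0,0,-0.02,0,0,0,1]'

```text
clock: 19.35
eef_pos: [0.4088, -0.1607, 0.3051]
tool_rot: [0.404, 0.915, 0.001, 0.002]
ft_force: [0.8, -1.4, -3.8]
grip_width: 0.0189
```

```bash
python3 - <<'E'
from h import *
from workcell import vision
X=np.array([.7749,.6320]);Y=np.array([-.6320,.7749]);O=np.array([.4470,.2586])
t=O+.013*X+.032*Y; print(t)
togo(*t,.30,129.2)
E
```

```text
[0.4368497 0.2916128]
clock 19.35 pos [ 0.4088 -0.1607  0.3051] xang 132.29 tilt z [ 3.9e-03 -5.0e-04 -1.0e+00] j [-3.750e-01  1.170e-01 -1.440e-01  1.306e+00  1.000e-03 -1.113e+00] F [ 0.8 -1.4 -3.8]
tool shift mm [315.7 325.1   4.9]
tool turn deg [0.15 0.17 3.09]
```

Request:
drive_tool --steps '[0.0108,0.0113,0,0,0,0,1,0.0245,0.0252,0,0,0,0,1,0.0245,0.0252,0,0,0,0,1,0.0245,0.0252,0,0,0,0,1,0.0245,0.0252,0,0,0,0,1,0.0245,0.0252,0,0,0,0,1,0.0245,0.0252,0,0,0,0,1,0.0245,0.0252,0,0,0,0,1]'

```text
clock: 20.02
eef_pos: [0.4236, 0.1021, 0.3011]
tool_rot: [0.404, 0.915, -0.0, -0.001]
ft_force: [0.6, 0.2, -3.3]
grip_width: 0.0186
```

Request:
drive_tool --steps '[0.0245,0.0252,0,0,0,0,1,0.0245,0.0252,0,0,0,0,1,0.0245,0.0252,0,0,0,0,1,0.0245,0.0252,0,0,0,0,1,0.0245,0.0252,0,0,0,0,1,0.0108,0.0113,0,0,0,3.1,1,0,0,0,0,0,0,1,0,0,0,0,0,0,1]'

```text
clock: 20.68
eef_pos: [0.4357, 0.292, 0.3005]
tool_rot: [0.428, 0.904, -0.001, -0.001]
ft_force: [-0.4, -0.4, -3.3]
grip_width: 0.0188
```

Request:
drive_tool --steps '[0,0,0,0,0,0,1,0,0,0,0,0,0,1,0,0,0,0,0,0,1,0,0,0,0,0,0,1,0,0,0,0,0,0,1]'

```text
clock: 21.1
eef_pos: [0.4367, 0.2908, 0.3022]
tool_rot: [0.43, 0.903, 0.001, 0.0]
ft_force: [0.2, 1.1, -3.5]
grip_width: 0.0188
```

```bash
python3 - <<'E'
from h import *
from workcell import vision
togo(.4368,.2916,.14,129.2)
m=vision.camera_model('wrist');p,d=vision.camera('wrist');cv2.imwrite('pics/w14.png',p[:,:,::-1]);np.savez('pics/w14.npz',**m)
E
```

```text
clock 21.1 pos [0.4367 0.2908 0.3022] xang 129.12 tilt z [ 9.e-04  7.e-04 -1.e+00] j [ 0.587  0.289  0.066  1.346  0.    -0.095] F [ 0.2  1.1 -3.5]
tool shift mm [  0.5   0.4 162.2]
tool turn deg [ 0.07  0.   -0.08]
```

View pics/w14.png

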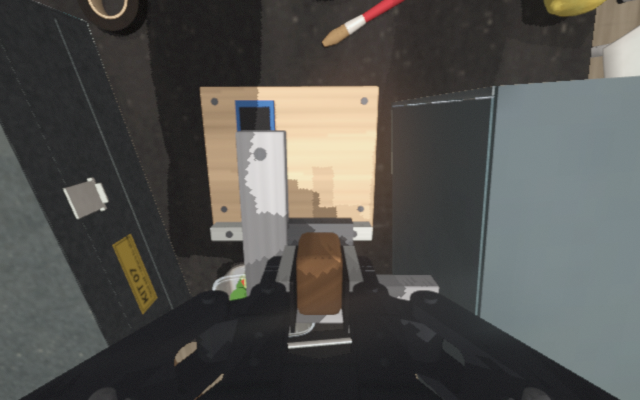

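```bash
python3 - <<'E'
from h import *
m=np.load('pics/w14.npz')
X=np.array([.7749,.6320]);Y=np.array([-.6320,.7749]);O=np.array([.4470,.2586])
B=lambda u,v,z:(lambda p:(((p-O)@X).round(4),((p-O)@Y).round(4)))(onz(m,u,v,z)[:2])
for z in (.215,.225,.235):print('drawer edge',B(492,95,z),B(480,310,z))
for uv in [(492,95),(393,105),(391,260)]:print('floor/edges z=0',B(*uv,0))
z=.3022-.0921+.014
for uv in [(437,278),(437,297),(286,131),(237,131),(243,290)]:print('sq',B(*uv,z))
for uv in [(200,87),(378,87),(373,226),(212,228)]:print('board',B(*uv,.01))
for uv in [(236,100),(274,100)]:print('plate end',B(*uv,.02))
from workcell import vision
_,d=vision.camera('wrist'); 
print(d[150,600],d[150,520],d[60,560], 'cam', ray(m,320,200)[0])
E
```

```text
drawer edge (np.float64(-0.0649), np.float64(0.1113)) (np.float64(0.0484), np.float64(0.1211))
drawer edge (np.float64(-0.0644), np.float64(0.1063)) (np.float64(0.0416), np.float64(0.1154))
drawer edge (np.float64(-0.0639), np.float64(0.1012)) (np.float64(0.0349), np.float64(0.1097))
floor/edges z=0 (np.float64(-0.0756), np.float64(0.2206))
floor/edges z=0 (np.float64(-0.0655), np.float64(0.1133))
floor/edges z=0 (np.float64(0.1208), np.float64(0.122))
sq (np.float64(0.0235), np.float64(0.0915))
sq (np.float64(0.0345), np.float64(0.0926))
sq (np.float64(-0.0495), np.float64(0.0172))
sq (np.float64(-0.0495), np.float64(-0.0047))
sq (np.float64(0.0301), np.float64(-0.0074))
board (np.float64(-0.084), np.float64(-0.0935))
board (np.float64(-0.0834), np.float64(0.0942))
board (np.float64(0.0718), np.float64(0.0956))
board (np.float64(0.0738), np.float64(-0.0957))
plate end (np.float64(-0.0705), np.float64(-0.0541))
plate end (np.float64(-0.0704), np.float64(-0.0147))
0.15006824 0.14896114 0.34377992 cam [0.3826512  0.24724525 0.37138119]
```

Request:
drive_tool --steps '[0,0,0.02,0,0,0,1,0,0,0.035,0,0,0,1,0,0,0.035,0,0,0,1,0,0,0.035,0,0,0,1,0,0,0.025,0,0,0,1,0,0,0.01,0,0,0,1,0,0,0,0,0,0,1,0,0,0,0,0,0,1]'

```text
clock: 21.87
eef_pos: [0.4371, 0.2919, 0.1426]
tool_rot: [0.429, 0.903, 0.001, 0.0]
ft_force: [0.0, 0.4, -2.2]
grip_width: 0.0184
```

Request:
drive_tool --steps '[0,0,0,0,0,0,1,0,0,0,0,0,0,1,0,0,0,0,0,0,1,0,0,0,0,0,0,1,0,0,0,0,0,0,1,0,0,0,0,0,0,1]'

```text
clock: 22.37
eef_pos: [0.4368, 0.2917, 0.1424]
tool_rot: [0.429, 0.903, 0.001, 0.0]
ft_force: [-0.7, 0.0, -3.5]
grip_width: 0.0191
```

```bash
python3 - <<'E'
from h import *
from workcell import vision
togo(.4368,.2916,.104,129.2)
m=vision.camera_model('wrist');p,d=vision.camera('wrist');cv2.imwrite('pics/w15.png',p[:,:,::-1]);np.savez('pics/w15.npz',**m)
E
```

```text
clock 22.37 pos [0.4368 0.2917 0.1424] xang 129.19 tilt z [ 0.0014  0.001  -1.    ] j [ 0.589  0.415 -0.194  0.96   0.    -0.095] F [-0.7  0.  -3.5]
tool shift mm [-0.1 -0.1 38.4]
tool turn deg [ 0.1   0.01 -0.01]
```

View pics/w15.png

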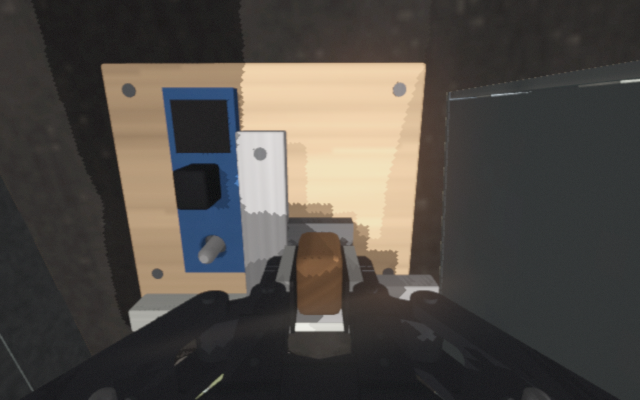

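```bash
python3 - <<'E'
from h import *
s=cv2.imread('pics/w15.png');crop(s,150,80,300,300,2.7,'pics/w15a.png')
E
```

```text
(no output)
```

View pics/w15a.png

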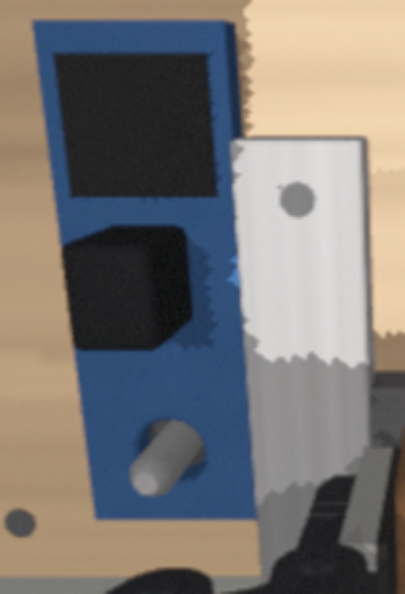

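```bash
python3 - <<'E'
from h import *
m=np.load('pics/w15.npz')
X=np.array([.7749,.6320]);Y=np.array([-.6320,.7749]);O=np.array([.4470,.2586])
def B(x,y,z,k=2.7):
    p=onz(m,150+x/k-.3,80+y/k-.3,z)[:2]; return np.array([(p-O)@X,(p-O)@Y]).round(4)
ang=lambda v:np.degrees(np.arctan2(v[1],v[0])).round(2)
z=.0643
a,b=B(232,140,z),B(261,570,z);print('sq face',a,b,ang(b-a))
a2,b2=B(364,140,z),B(371,440,z);print('sq inner',a2,b2,ang(b2-a2))
print('leg w',np.linalg.norm(a2-a))
a,b=B(222,22,.02),B(258,518,.02);print('plate left edge',a,b,ang(b-a))
a,b=B(34,22,.02),B(96,518,.02);print('plate right edge',a,b,ang(b-a))
a,b=B(0,577,.01),B(260,575,.01);print('fence foot',a,b)
E
```

```text
sq face [-0.0485 -0.0047] [ 0.0313 -0.005 ] -0.22
sq inner [-0.0485  0.0171] [0.0048 0.0167] -0.43
leg w 0.0218
plate left edge [-0.07   -0.0162] [ 0.0435 -0.0161] 0.05
plate right edge [-0.0701 -0.0552] [ 0.0434 -0.0555] -0.15
fence foot [ 0.0656 -0.0871] [ 0.0652 -0.0192]
```

Request:
drive_tool --steps '[0,0,0.008,0.1,0,-0.2,1,0,0,0.01,0,0,0,1,0,0,0.01,0,0,0,1,0,0,0.006,0,0,0,1,0,0,0.003,0,0,0,1,0,0,0,0,0,0,1,0,0,0,0,0,0,1,0,0,0,0,0,0,1]'

```text
clock: 23.08
eef_pos: [0.4369, 0.2918, 0.1052]
tool_rot: [0.427, 0.904, -0.0, 0.0]
ft_force: [-0.4, -0.5, -3.2]
grip_width: 0.0184
```

```bash
python3 - <<'E'
from h import *
togo(.4368,.2916,.1021,129.4)
E
```

```text
clock 23.08 pos [0.4369 0.2918 0.1052] xang 129.39 tilt z [-1.e-04 -3.e-04 -1.e+00] j [ 0.589  0.462 -0.234  0.875 -0.    -0.099] F [-0.4 -0.5 -3.2]
tool shift mm [-0.1 -0.2  3.1]
tool turn deg [-0.02  0.01 -0.01]
```

Request:
drive_tool --steps '[0,0.002,0.0025,0,0,0,1,0,0.003,0,0,0,0,1,0,0.003,0,0,0,0,1,-0.003,0.002,0,0,0,0,1,-0.003,0.0,0,0,0,0,1,-0.002,0,0,0,0,0,1,0,0,0,0,0,0,1,0,0,0,0,0,0,1]'

```text
clock: 23.75
eef_pos: [0.4495, 0.2915, 0.1024]
tool_rot: [0.428, 0.904, -0.0, -0.0]
ft_force: [-0.1, 0.1, -3.8]
grip_width: 0.019
```

Request:
drive_tool --steps '[0,0,0,0,0,0,1,0,0,0,0,0,0,1,0,0,0,0,0,0,1,0,0,0,0,0,0,1]'

```text
clock: 24.08
eef_pos: [0.4494, 0.2918, 0.1025]
tool_rot: [0.427, 0.904, -0.0, -0.0]
ft_force: [-0.1, 0.9, -2.9]
grip_width: 0.0184
```

```bash
python3 - <<'E'
from h import *
from workcell import vision
X=np.array([.7749,.6320]);Y=np.array([-.6320,.7749]);O=np.array([.4470,.2586])
t=O+.027*X+.022*Y
togo(*t,.1021,129.4)
m=vision.camera_model('wrist');p,d=vision.camera('wrist');cv2.imwrite('pics/w16.png',p[:,:,::-1]);np.savez('pics/w16.npz',**m)
E
```

```text
clock 24.08 pos [0.4494 0.2918 0.1025] xang 129.39 tilt z [-6.e-04 -5.e-04 -1.e+00] j [ 0.576  0.483 -0.207  0.882 -0.    -0.112] F [-0.1  0.9 -2.9]
tool shift mm [-2.3  4.2  0.4]
tool turn deg [-0.05 -0.   -0.01]
```

View pics/w16.png

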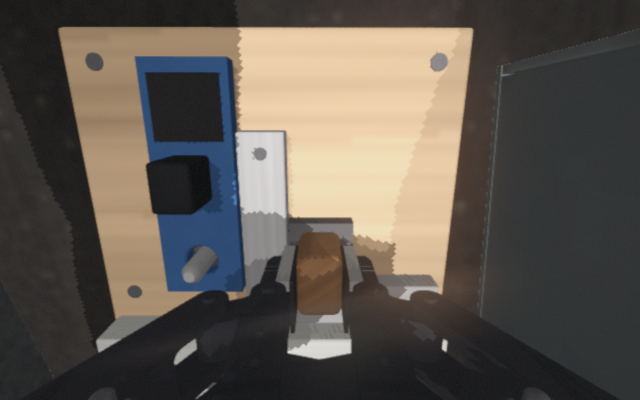

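Request:
drive_tool --steps '[0,0.001,0,0,0,0,1,0,0.001,0,0,0,0,1,0,0.001,0,0,0,0,1,0,0.0005,0,0,0,0,1,0,0,0,0,0,0,1,0,0,0,0,0,0,1]'

```text
clock: 24.63
eef_pos: [0.4522, 0.294, 0.1024]
tool_rot: [0.427, 0.904, -0.0, -0.0]
ft_force: [0.6, -0.5, -3.8]
grip_width: 0.0188
```

Request:
drive_tool --steps '[0,0.0005,0,0,0,0,1,0,0.0005,0,0,0,0,1,0,0,0,0,0,0,1]'

```text
clock: 24.88
eef_pos: [0.4527, 0.2945, 0.1024]
tool_rot: [0.427, 0.904, -0.001, -0.0]
ft_force: [-0.4, -1.6, -3.8]
grip_width: 0.019
```

Request:
drive_tool --steps '[-0.001,0,0,0,0,0,1,-0.001,0,0,0,0,0,1,-0.001,0,0,0,0,0,1,0,0,0,0,0,0,1,0,0,0,0,0,0,1]'

```text
clock: 25.3
eef_pos: [0.4546, 0.2922, 0.1023]
tool_rot: [0.428, 0.904, -0.001, -0.0]
ft_force: [-1.8, 0.5, -2.2]
grip_width: 0.0189
```

Request:
drive_tool --steps '[-0.001,0,0,0,0,0,1,-0.0005,0,0,0,0,0,1,0,0,0,0,0,0,1,0,0,0,0,0,0,1]'

```text
clock: 25.63
eef_pos: [0.4555, 0.2911, 0.1023]
tool_rot: [0.427, 0.904, -0.001, -0.0]
ft_force: [-2.9, 0.4, -3.3]
grip_width: 0.0189
```

```bash
cat >> h.py <<'E'
def st():
    o,p,q=pose(); X=np.array([.7749,.6320]);Y=np.array([-.6320,.7749]);O=np.array([.4470,.2586])
    f=np.array(o['ft_force']); d=p[:2]-O
    print('t',round(o['clock'],2),'TCP board x,y mm',(1000*d@X).round(1),(1000*d@Y).round(1),'z',p[2].round(4),'F board',(f[:2]@X).round(1),(f[:2]@Y).round(1),f[2].round(1),'Tz',np.round(o['ft_torque'],2),'xang',xang().round(2),'tilt',q.as_matrix()[:2,2].round(4))
E
python3 - <<'E'
from h import *
from workcell import vision
st()
m=vision.camera_model('wrist');p,d=vision.camera('wrist');cv2.imwrite('pics/w17.png',p[:,:,::-1]);np.savez('pics/w17.npz',**m)
E
```

```text
t 25.63 TCP board x,y mm 27.1 19.9 z 0.1023 F board -2.0 2.1 -3.3 Tz [ 0.19  0.62 -0.01] xang 129.39 tilt [-0.0013 -0.0006]
```

View pics/w17.png

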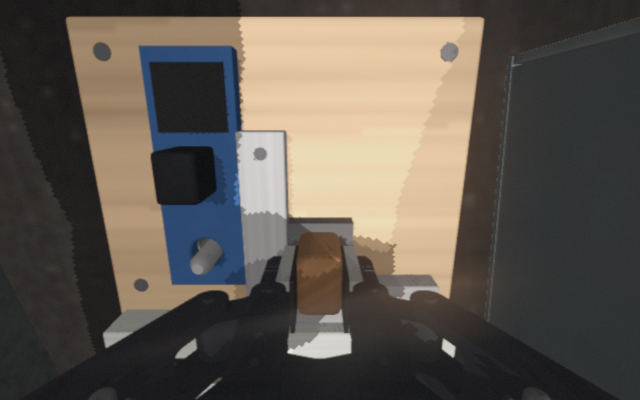

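Request:
drive_tool --steps '[-0.0005,0.0002,0,0,0,0,1,0,0,0,0,0,0,1,0,0,0,0,0,0,1]'

```text
clock: 25.93
eef_pos: [0.4556, 0.2911, 0.1024]
tool_rot: [0.427, 0.904, -0.0, -0.001]
ft_force: [-5.3, 0.5, -2.2]
grip_width: 0.0188
```

```bash
python3 -c "from h import *;st()"
```

```text
t 25.93 TCP board x,y mm 27.2 19.8 z 0.1024 F board -3.8 3.7 -2.2 Tz [ 0.31  1.   -0.07] xang 129.41 tilt [-0.0022 -0.0001]
```

Request:
drive_tool --steps '[-0.0003,0.0003,0,0,0,0,1,0,0,0,0,0,0,1,0,0,0,0,0,0,1]'

```text
clock: 26.18
eef_pos: [0.4556, 0.291, 0.1024]
tool_rot: [0.427, 0.904, -0.001, -0.001]
ft_force: [-5.5, 1.0, -1.6]
grip_width: 0.0188
```

```bash
python3 -c "from h import *;st()"
```

```text
t 26.18 TCP board x,y mm 27.2 19.7 z 0.1024 F board -3.6 4.3 -1.6 Tz [ 0.37  1.25 -0.1 ] xang 129.42 tilt [-0.003 -0.   ]
```

Request:
drive_tool --steps '[-0.0006,0.0006,0,0,0,0,1,0,0,0,0,0,0,1,0,0,0,0,0,0,1,0,0,0,0,0,0,1,0,0,0,0,0,0,1]'

```text
clock: 26.6
eef_pos: [0.4558, 0.291, 0.1024]
tool_rot: [0.427, 0.904, -0.001, -0.002]
ft_force: [-8.0, 1.3, 1.1]
grip_width: 0.0187
```

```bash
python3 - <<'E'
from h import *
from workcell import vision
st()
m=vision.camera_model('wrist');p,d=vision.camera('wrist');cv2.imwrite('pics/w18.png',p[:,:,::-1]);np.savez('pics/w18.npz',**m)
crop(p[:,:,::-1],130,30,300,310,2.1,'pics/w18a.png')
E
```

```text
t 26.6 TCP board x,y mm 27.3 19.6 z 0.1024 F board -5.4 6.1 1.1 Tz [ 0.43  1.61 -0.12] xang 129.44 tilt [-0.0045  0.0001]
```

View pics/w18a.png

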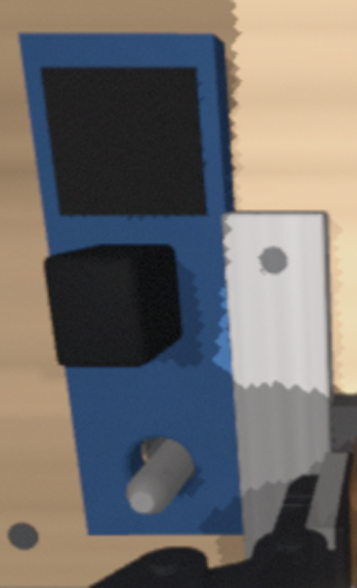

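Request:
drive_tool --steps '[-0.0003,0.0008,0,0,0,0,1,0,0,0,0,0,0,1,0,0,0,0,0,0,1,0,0,0,0,0,0,1,0,0,0,0,0,0,1,0,0,0,0,0,0,1,0,0,0,0,0,0,1,0,0,0,0,0,0,1]'

```text
clock: 27.32
eef_pos: [0.4559, 0.291, 0.1024]
tool_rot: [0.427, 0.904, -0.001, -0.003]
ft_force: [-10.5, 0.5, 3.2]
grip_width: 0.0186
```

```bash
python3 - <<'E'
from h import *
from workcell import vision
st()
m=np.load('pics/w18.npz')
X=np.array([.7749,.6320]);Y=np.array([-.6320,.7749]);O=np.array([.4470,.2586])
def B(x,y,z,k=2.1):
    p=onz(m,130+x/k-.25,30+y/k-.25,z)[:2]; return np.array([(p-O)@X,(p-O)@Y]).round(4)
ang=lambda v:np.degrees(np.arctan2(v[1],v[0])).round(2)
z=.0243
a,b=B(224,214,z),B(245,555,z);print('sq face',a,b,ang(b-a))
a,b=B(326,214,z),B(330,390,z);print('sq inner',a,b,ang(b-a))
a,b=B(213,36,.02),B(222,175,.02);print('plate left edge',a,b,ang(b-a))
a,b=B(20,36,.02),B(89,534,.02);print('plate right edge',a,b,ang(b-a))
a,b=B(20,36,.02),B(213,36,.02);print('plate end',a,b,ang(b-a)-90)
a,b=B(89,534,.02),B(243,534,.02);print('plate front',a,b,ang(b-a)-90)
p,d=vision.camera('side');cv2.imwrite('pics/s18.png',p[:,:,::-1]);crop(p[:,:,::-1],350,135,450,235,6,'pics/s18a.png')
E
```

```text
t 27.32 TCP board x,y mm 27.4 19.5 z 0.1024 F board -7.9 7.0 3.2 Tz [ 0.27  1.96 -0.05] xang 129.45 tilt [-0.0059 -0.0004]
sq face [-0.0345 -0.017 ] [ 0.0471 -0.0173] -0.21
sq inner [-0.0345  0.0046] [0.0047 0.0045] -0.15
plate left edge [-0.0698 -0.018 ] [-0.0425 -0.018 ] 0.0
plate right edge [-0.0697 -0.0574] [ 0.0438 -0.057 ] 0.2
plate end [-0.0697 -0.0574] [-0.0698 -0.018 ] 0.15000000000000568
plate front [ 0.0438 -0.057 ] [ 0.0438 -0.0185] 0.0
```

View pics/s18a.png

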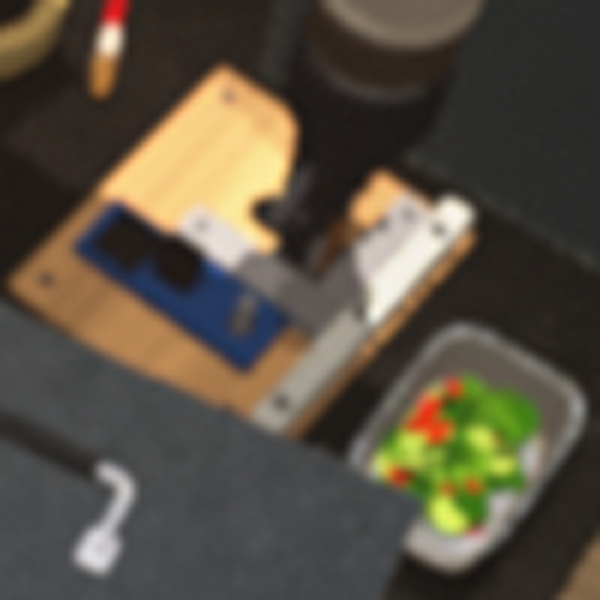

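Request:
drive_tool --steps '[0,0,0,0,0,0,1,0,0,0,0,0,0,1,0,0,0,0,0,0,1,0,0,0,0,0,0,1,0,0,0,0,0,0,1,0,0,0,0,0,0,1,0,0,0,0,0,0,1,0,0,0,0,0,0,1]'

```text
clock: 28.03
eef_pos: [0.4559, 0.291, 0.1024]
tool_rot: [0.427, 0.904, -0.001, -0.003]
ft_force: [-10.0, 1.1, 3.3]
grip_width: 0.019
```

```bash
python3 -c "
from h import *
from workcell import job_done
st(); print(job_done())"
```

```text
t 28.03 TCP board x,y mm 27.4 19.5 z 0.1024 F board -7.0 7.2 3.3 Tz [ 0.27  1.93 -0.14] xang 129.45 tilt [-0.0059 -0.0004]
the job is handed in; nothing more can be done
None
```

I handed the job in at 28 s. The plate sits over the stud, and the square is still gripped and pressed into the corner between the fence and the plate. `job_done()` gives no verdict, so the figures below are my own last measurements.

- **Plate:** I lowered the eye over the stud with the long end away from the fence and let go. It lay flat on the board, and pressing the square moved it sideways by roughly 2–3 mm, within the eye's play.
- **Square:** I first gripped the square across its x. I let go and regripped it across y before carrying it, so the wrist camera would stay clear of the drawer unit.
- **Pressing force:** The push was steady over the last 0.7 s, at about 7 N towards the fence and 7 N towards the plate.
- **Alignment:** In the wrist image, plate and square were both within about 0.3° of the board's axes. The square's corner came out at about x = 65.5 mm, against 65 mm for the fence face. The image was taken just before the final 0.8 mm push.
- **Tilt and height:** The tool tilts about 0.3°. The square's underside is about 10 mm above the table, which is on the board.
- **Bystanders:** The arm did not touch the tape roll, pot or tub at any point I could see. I did not measure their positions again at the end.
- **Camera disagreement:** The side and wrist cameras differed by about 2 mm on the plate's position. I used the wrist camera for grasping and placing.

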